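# Screw down a block carrier and load it in separated layers

### The job

Fix the new carrier first: push each of its two self-tapping wing screws firmly down while turning it clockwise, so that it bites into the blank plastic boss, and turn it on until its washer is fully home on the boss and stays there. Only then stack every grey tube block on the carrier's black deck, one squarely above the other, with exactly one white separator sheet between each block and the next (a spare sheet stays on its stand). Leave the beaker, the timer and the tip box where they are.

Things in the scene. Friction and masses are not known exactly. Their poses are not given: they have to be found in the camera images.
- deck (a point): Centre of the top of the carrier's raised black deck (112 x 66 mm), 20 mm above the bench; z up, x along the carrier. The carrier is fixed: an aluminium plate 214 x 84 x 8 mm with the deck on its middle and on each end, 82 mm from the deck's centre along x, a white boss (36 mm wide, top 22 mm above the bench) that holds a wing screw.
- screw_a_head (a point): Centre of the wing of the screw at the carrier's -x end: an upright black plate 26 mm long (x), 10 thick (y), 24 high (z). It stands on a round steel washer, 30 mm wide, top 12 mm and underside 16 mm below the point. At the start the washer is 10 mm above the boss; home it lies on it. Fingers that grip the wing's flat sides from above can press on the washer with their tips.
- screw_b_head (a point): The same for the screw at the carrier's +x end, alike in all.
- feed_a (a joint): How deep screw a has gone, m: 0 as it stands at the start, 0.010 at most (home from 0.009 on). Uncut plastic pushes back like a spring: about 3 N at 0, 1.2 N more per mm (9 N at 5 mm, 15 N at 10 mm), and lifts the screw again if its thread has not bitten.
- feed_b (a joint): The same for screw b.
- screw_a (a joint): Turn of screw a, rad, growing clockwise seen from above; 0 to 3.5, starts at 0 to 0.7. Not pushed 5 mm deep it jams at about 1.0 and cuts nothing. Pushed that deep (about 9 N) and turned past 1.4 its thread bites and holds; turned on, it draws itself in 2.2 mm per rad, 9.2 mm or more at 3.4 to 3.5, the end. Turning takes up to 0.1 N m. Once bitten it stays when let go, to be regrasped.
- screw_b (a joint): The same for screw b.
- block_1: Grey plastic tube block, 100 (x) x 60 (y) x 18 (z) mm, 0.12 kg, flat top with 6 x 4 black wells (flush); origin at the centre of its underside, z up. All blocks are alike and lie flat on the bench; one of the four may be absent.
- block_2: Grey plastic tube block, 100 (x) x 60 (y) x 18 (z) mm, 0.12 kg, flat top with 6 x 4 black wells (flush); origin at the centre of its underside, z up. All blocks are alike and lie flat on the bench; one of the four may be absent.
- block_3: Grey plastic tube block, 100 (x) x 60 (y) x 18 (z) mm, 0.12 kg, flat top with 6 x 4 black wells (flush); origin at the centre of its underside, z up. All blocks are alike and lie flat on the bench; one of the four may be absent.
- block_4: Grey plastic tube block, 100 (x) x 60 (y) x 18 (z) mm, 0.12 kg, flat top with 6 x 4 black wells (flush); origin at the centre of its underside, z up. All blocks are alike and lie flat on the bench; one of the four may be absent.
- sheet_1: White rigid separator sheet, 100 (x) x 60 (y) x 6 (z) mm, 0.05 kg; origin at the centre of its underside, z up. The three alike sheets lie in a pile on a white stand 80 x 36 x 25 mm, fixed to the bench, narrower than the sheets so that fingers pass beside it.
- sheet_2: White rigid separator sheet, 100 (x) x 60 (y) x 6 (z) mm, 0.05 kg; origin at the centre of its underside, z up. The three alike sheets lie in a pile on a white stand 80 x 36 x 25 mm, fixed to the bench, narrower than the sheets so that fingers pass beside it.
- sheet_3: White rigid separator sheet, 100 (x) x 60 (y) x 6 (z) mm, 0.05 kg; origin at the centre of its underside, z up. The three alike sheets lie in a pile on a white stand 80 x 36 x 25 mm, fixed to the bench, narrower than the sheets so that fingers pass beside it.
- beaker: Bystander: glass beaker 60 mm wide, 60 mm high, origin at the centre of its underside. Leave it alone.
- timer: Bystander: upright white timer 30 x 62 x 58 mm, origin at the centre of its underside. Leave it alone.
- tip_box: Bystander: box of pipette tips 120 x 85 x 62 mm, origin at the centre of its underside. Leave it alone.
There are look-alikes about, which are no part of the job. Leave any orange look-alike of the block_1 alone. What is shaped like the sheet_3 but brown is not meant.

How it is judged:
By the outcome, as a careful person would: the job done as asked, in the order asked, and still so for the second after the job is handed in, with the robot touching nothing.
Of block_1, block_2, block_3, block_4 only 3 to 4 are there at a start; the rules pass over those that are not, and their reading is None.
At some moment in a run one of block_1, block_2, block_3, block_4 may be knocked a few centimetres aside while the robot is not near it.
Once in a run the grip may slacken for a moment while it holds something.
It also fails if it takes over 210 s, if anything falls off the work surface, if the arm or the gripper's body presses on something with over 40 N, if the wrist force passes 120 N, or if a joint passes its speed limit or range.

### The arm

A 7-joint arm with a two-finger parallel gripper is mounted at the origin on the work surface. World frame = base frame: x ahead of the robot, y to its left, z up, the work surface at z = 0. Lengths are in m, angles in rad, forces in N, time in s.
With the tool pointing down it reaches from about 0.4 to 0.85 m from the base axis. Payload 4.5 kg.
Tool frame: the origin (TCP) lies at the very end of the fingers, on their centre line; the grasp point (between the pads) lies 19 mm behind it (r.grip_point_offset is the distance from the TCP to the grasp point, in m); z points along the fingers, y is the line along which they close (so a half turn about z gives the same grasp; the last joint's range is limited). The gripper opens to 88 mm and grips with 3 to 60 N. Pads are 18 mm wide; open, the fingers measure 123 mm over their backs; the gripper's body (75 mm by 187 mm) begins 45 mm behind the grasp point.
Start: joints at [1.31, 0.689, -0.195, 1.565, 0.157, 0.902, -0.215], TCP at [0.182, -0.598, 0.239] pointing down, gripper open.
Joint ranges: [-3.01, 3.01], [-0.46, 2.08], [-1.47, 1.51], [0.13, 2.56], [-1, 4.14], [0.04, 2.09], [-2.66, 2.66]. Speed limits (rad/s): [2.57, 2.57, 3.14, 3.14, 3.14, 3.14, 3.14].

### API

Orientations are given as a unit quaternion [x, y, z, w].
In Python, from plant import r gives the robot as it stands.
- The arm moves only by the tool carry_out, never from a script. Its argument "rows" is a list of rows, each a list of 3 entries, a list of its own where there are three numbers: the shift along the tool's x, y, z in cm, then the turn, a rotation vector about the tool's x, y, z in degrees, then the closure, from 0 (fully open) to 1 (shut). A call has 1 to 12 rows; each row is the pose to reach, as a shift and turn from the pose commanded when the call began, along the tool's axes at that moment; what a row does not reach only later rows make up. A row lasts 1/10 s, in which the tool goes at most 50 mm and 8.59 degrees, less where a joint would pass 70% of its speed; a pose out of reach is approached as far as the arm can. A call with a gripper value outside its range is refused whole. The fingers move at their own pace and stop on an object; "newtons" is the grip in N (left out, the last holds). Time passes only in rows, so rows that repeat a pose let the fingers close. It gives the time, the measured TCP pose, the force, the opening and the grip force at its end, in the units of the state.
- r.get_state(): the state, without advancing time (a new reading comes with each control period).
- r.snapshot(name): name is "side" or "top" or "wrist"; returns a dict with "image" (420x560x3 uint8, red, green, blue), "fx", "fy", "cx", "cy" (pixels), "pose" (4x4, takes a point from camera to world coordinates). Camera axes: x right, y up, looking along -z (the intrinsics and any distortion apply to the point x, -y, -z); pixel columns grow to the right and rows downward; lengths in m; the calibration is good to about 2 mm. A picture is of the moment at which its call begins. There is no depth.
- r.finish_job(): hands the job in; it is judged then, once.
The state is a dict: "clock": time; "q": joint angles; "qd": joint speeds; "joint_torque": joint torques, N m; "tool_pos": TCP position; "eef_rot": TCP orientation; "contact_force": force on the tool from outside, world axes, zero at the start; "moment": the same for the moment, N m; "opening": opening from 0.0 (shut) to 1.0 (fully open); "finger_force": force on a finger pad.
Only numpy, scipy, OpenCV 4.12 (cv2) and the standard library are available. Lean on these libraries where they do the work, as an engineer would, in place of code of your own. Each camera call takes 0.05 s, during which the arm holds its last target. There are 200 camera calls.

## Working session

There is one attempt and no reset: what is moved stays moved. The work goes in short steps, Python scripts to look and compute and a tool call to move; the robot and the scene stay as the last step left them, time stands still between calls to the robot, and variables do not carry over. Pictures are saved under pics/ and viewed, at most 16 in all, crops included, and the job is handed in when it is done.

Besides the shell and the picture viewer there is one more tool, called as name(argument=value, ...), one argument or row to a line, values as JSON. carry_out: Moves the arm, as the interface text tells. Its arguments: {"type":"object","properties":{"rows":{"type":"array"},"newtons":{"type":"number"}},"required":["rows"]}

```bash
mkdir -p pics; ls; python3 - <<'E'
from plant import r
import cv2
s=r.get_state(); print({k:(v if not hasattr(v,'round') else v) for k,v in s.items()}); print(r.grip_point_offset)
for n in("top","side"):
    d=r.snapshot(n); cv2.imwrite(f"pics/{n}0.png",d["image"][:,:,::-1]); print(n,{k:v for k,v in d.items() if k!="image"})
E
```

```text
pics
{'clock': 0.0, 'q': array([ 1.30978478,  0.6899633 , -0.19450722,  1.56635565,  0.15727307,
        0.90248415, -0.21509789]), 'qd': array([-2.98087989e-04,  1.45149554e-04, -5.81760354e-05, -1.03332274e-03,
        4.69030412e-04,  1.75846006e-03,  3.14242322e-04]), 'joint_torque': array([ 1.55873358e-04, -5.27571273e+01, -1.26688007e+00, -1.53429991e+01,
       -5.26388863e-02,  6.62025108e-03,  1.47515534e-04]), 'tool_pos': array([ 0.18137066, -0.59744104,  0.23791966]), 'eef_rot': array([ 9.89150167e-01,  1.46905128e-01, -1.91196844e-04, -8.90907767e-04]), 'contact_force': array([ 0.54336903,  0.17645461, -0.58052357]), 'moment': array([-0.01040489, -0.03059965,  0.03337953]), 'finger_force': 0.0, 'opening': 1.0011595797331934}
0.0187
top {'fx': 521.8113223869832, 'fy': 521.8113223869832, 'cx': 273.91709503607865, 'cy': 215.7462739779436, 'pose': array([[-0.02940163,  0.99860917, -0.04376377,  0.46372083],
       [-0.99949797, -0.02988846, -0.01051139, -0.00205487],
       [-0.0118048 ,  0.04343275,  0.99898661,  1.5298848 ],
       [ 0.        ,  0.        ,  0.        ,  1.        ]])}
side {'fx': 464.69768313961356, 'fy': 464.69768313961356, 'cx': 280.8243779512603, 'cy': 205.79460991215413, 'pose': array([[-0.999624  ,  0.01070682, -0.02524346,  0.51727317],
       [-0.02612546, -0.65144638,  0.75824473,  0.79896464],
       [-0.00832637,  0.75861913,  0.65148115,  0.76665212],
       [ 0.        ,  0.        ,  0.        ,  1.        ]])}
```

View pics/top0.png

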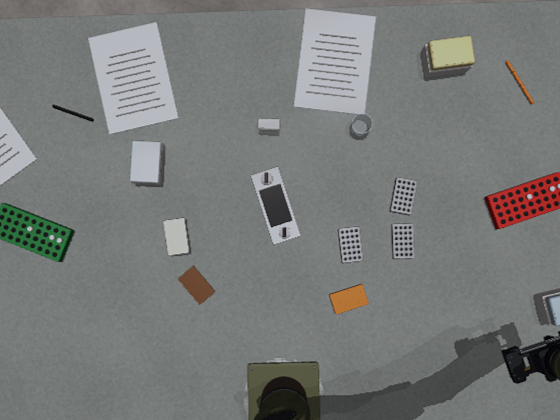

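View pics/side0.png

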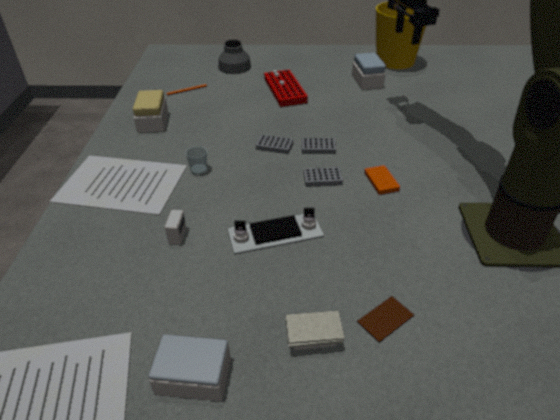

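The top picture shows the carrier at (275,205) with wings at about (267,178) and (285,233). There are three grey blocks at (403,196), (350,244) and (402,241), and the sheet pile is at (176,236). Orange (349,299) and brown (196,285) are decoys; the timer is at (269,126), the beaker at (361,126) and the tip box at (147,162).

```bash
cat > h.py <<'E'
import numpy as np, cv2
from plant import r
def ray(d,px):
    px=np.atleast_2d(px).astype(float)
    v=np.c_[(px[:,0]-d["cx"])/d["fx"],-(px[:,1]-d["cy"])/d["fy"],-np.ones(len(px))]
    return d["pose"][:3,3], v@d["pose"][:3,:3].T
def p2w(d,px,z):
    o,v=ray(d,px); return o+v*((z-o[2])/v[:,2])[:,None]
def w2p(d,P):
    P=np.atleast_2d(P); c=(P-d["pose"][:3,3])@d["pose"][:3,:3]
    return np.c_[d["cx"]+d["fx"]*c[:,0]/-c[:,2], d["cy"]-d["fy"]*c[:,1]/-c[:,2]]
def rect(pts):
    """world xy points -> centre, long, short, yaw of long axis (deg, -90..90)"""
    c,(w,h),a=cv2.minAreaRect(np.float32(pts[:,:2]*1000))
    if h>w: w,h,a=h,w,a+90
    return np.round(c,1),round(w,1),round(h,1),round((a+90)%180-90,1)
def blob(d,mask,seed,z):
    n,l,st,ce=cv2.connectedComponentsWithStats(mask.astype(np.uint8))
    k=l[int(seed[1]),int(seed[0])]
    if k==0: return None
    ys,xs=np.where(l==k); return rect(p2w(d,np.c_[xs,ys],z))
def pose():
    s=r.get_state(); from scipy.spatial.transform import Rotation as R
    return s,R.from_quat(s["eef_rot"])
def rel(xyz,yaw=None):
    """shift in tool axes (cm) to world TCP xyz; turn so tool x (or y) .. yaw of tool y axis (deg, mod 180)"""
    s,Rt=pose(); sh=Rt.inv().apply(np.array(xyz)-s["tool_pos"])*100
    M=Rt.as_matrix(); y=np.degrees(np.arctan2(M[1,1],M[0,1]))
    dy=None if yaw is None else -((yaw-y+90)%180-90)
    return sh.round(2), 'toolY yaw',round(y,1),'turn z',dy,'tilt',np.degrees(np.arccos(-M[2,2])).round(2),'q7',s["q"][6].round(2)
E
python3 - <<'E'
from h import *
d=r.snapshot("top"); im=d["image"]; g=im.max(2); hsv=cv2.cvtColor(im,cv2.COLOR_RGB2HSV)
print("deck",blob(d,g<50,(275,205),.02))
for s in((403,196),(350,244),(402,241)):
    m=np.zeros(g.shape,np.uint8); m[s[1]-24:s[1]+25,s[0]-24:s[0]+25]=1
    dk=((g<70)&(m>0)).astype(np.uint8); ys,xs=np.where(dk)
    print("wells",rect(p2w(d,np.c_[xs,ys],.018)),len(xs))
print("sheets",blob(d,g>190,(176,236),.043))
for n,s in(("timer",(269,126)),):print(n,p2w(d,s,.058))
print("beaker",p2w(d,(361,126),.06),"tip",p2w(d,(147,162),.062))
print("wings",p2w(d,[(267,178),(285,233)],.05))
a=cv2.resize(im[150:260,225:325],None,fx=4,fy=4,interpolation=2);b=cv2.resize(im[170:280,330:430],None,fx=4,fy=4,interpolation=2)
cv2.imwrite("pics/crop.png",np.hstack([a,b])[:,:,::-1])
E
```

```text
deck None
wells (array([ 572.9, -357.6]), 94.6, 56.0, -12.8) 123
wells (array([ 440.6, -200.3]), 81.7, 54.4, 5.0) 88
wells (array([ 443.2, -351.9]), 92.7, 54.7, -2.2) 114
sheets None
timer [[0.78409457 0.01990195 0.058     ]]
beaker [[ 0.7753195  -0.24089571  0.06      ]] tip [[0.69134165 0.36880118 0.062     ]]
wings [[ 0.63671039  0.03004702  0.05      ]
 [ 0.47868752 -0.01644295  0.05      ]]
```

View pics/crop.png

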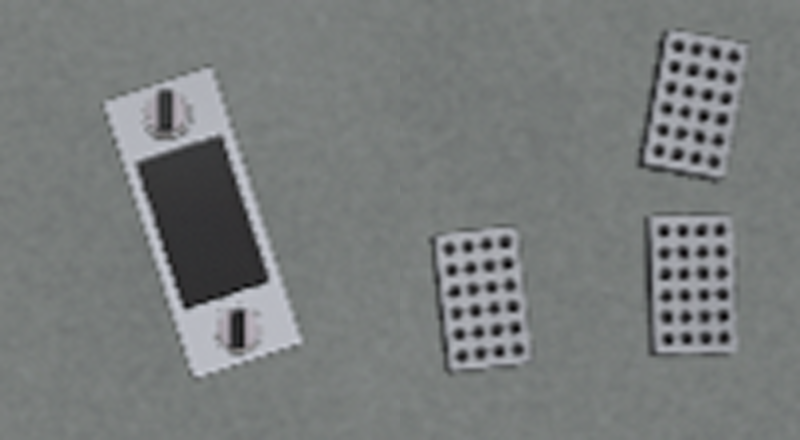

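Crop: carrier with its deck at (204,222), wings at (164,110) and (237,330), nearly along image vertical; three blocks with clear outlines.

```bash
cat > meas.py <<'E'
from h import *
d=r.snapshot("top"); im=d["image"]; g=im.max(2); 
print("deck",blob(d,g<90,(275,205),.02))
def block(seed,z=.018):
    x,y=seed; sub=np.zeros(g.shape,bool); sub[y-30:y+31,x-30:x+31]=1
    m=((g>140)&sub).astype(np.uint8); m=cv2.morphologyEx(m,cv2.MORPH_CLOSE,np.ones((7,7)))
    return blob(d,m,seed,z)
if __name__=="__main__":
    for s in((403,196),(350,244),(402,241)): print("block",block(s))
    print("sheets",im[236,176],block((176,236),.043))
    for y0,y1,x0,x1 in((167,190,257,277),(222,244,275,295)):
        ys,xs=np.where(g[y0:y1,x0:x1]<70); print("wing",len(xs),rect(p2w(d,np.c_[xs+x0,ys+y0],.06)))
    print(rel((.557,.007,.33),0))
E
python3 meas.py
```

```text
deck (array([560.3,   9.1]), 110.2, 63.3, 16.7)
block (array([ 578.1, -364. ]), 97.6, 58.7, -13.0)
block (array([ 441.6, -204.8]), 97.5, 59.8, 4.7)
block (array([ 447.4, -357. ]), 96.6, 59.0, -0.1)
sheets [183 186 181] (array([479.2, 295.4]), 99.4, 61.4, 7.0)
wing 58 (array([626.7,  20.2]), 45.5, 31.1, -1.6)
wing 49 (array([490.3,  -2.6]), 39.4, 28.2, -1.7)
(array([ 53.51, -46.95,  -9.13]), 'toolY yaw', np.float64(-73.1), 'turn z', np.float64(-73.1012476778877), 'tilt', np.float64(0.07), 'q7', np.float64(-0.22))
```

carry_out(
  rows=[
    [[0,0,-9],[0,0,-8],0],
    [[10,-9,-9],[0,0,-20],0],
    [[20,-18,-9],[0,0,-40],0],
    [[30,-27,-9],[0,0,-50],0],
    [[40,-36,-9],[0,0,-65],0],
    [[50,-45,-9],[0,0,-73],0],
    [[53.5,-47,-9],[0,0,-80],0],
    [[53.5,-47,-9],[0,0,-90],0],
    [[53.5,-47,-9],[0,0,-120],0],
    [[53.5,-47,-9],[0,0,-120],0],
    [[53.5,-47,-9],[0,0,-120],0],
    [[53.5,-47,-9],[0,0,-120],0],
  ],
)

```text
clock: 1.4
tool_pos: [0.4698, -0.1308, 0.3242]
eef_rot: [0.502, 0.865, -0.0, 0.0]
contact_force: [0.5, 0.1, 0.9]
opening: 0.999
finger_force: 0.0
```

carry_out(
  rows=[
    [[0,0,0],[0,0,0],0],
    [[0,0,0],[0,0,0],0],
    [[0,0,0],[0,0,0],0],
    [[0,0,0],[0,0,0],0],
  ],
)

```text
clock: 1.8
tool_pos: [0.4682, -0.1343, 0.3238]
eef_rot: [0.506, 0.863, -0.001, -0.0]
contact_force: [-0.3, 0.0, -0.7]
opening: 1.003
finger_force: 0.0
```

```bash
python3 - <<'E'
from h import *
d=r.snapshot("wrist"); cv2.imwrite("pics/w1.png",d["image"][:,:,::-1])
np.savez("pics/w1.npz",**d)
print(d["pose"].round(3),d["fx"],rel((.557,.007,.33),90),r.get_state()["tool_pos"],r.get_state()["q"].round(2))
E
```

```text
[[ 0.873 -0.468 -0.139  0.431]
 [ 0.488  0.836  0.25  -0.07 ]
 [-0.001 -0.286  0.958  0.471]
 [ 0.     0.     0.     1.   ]] 325.35081065268747 (array([ 7.99, 14.63, -0.63]), 'toolY yaw', np.float64(29.2), 'turn z', np.float64(-60.77464092893041), 'tilt', np.float64(0.07), 'q7', np.float64(0.27)) [ 0.4683599  -0.13412813  0.32390074] [ 0.68  0.47 -0.76  1.83  0.39  0.99  0.27]
```

View pics/w1.png

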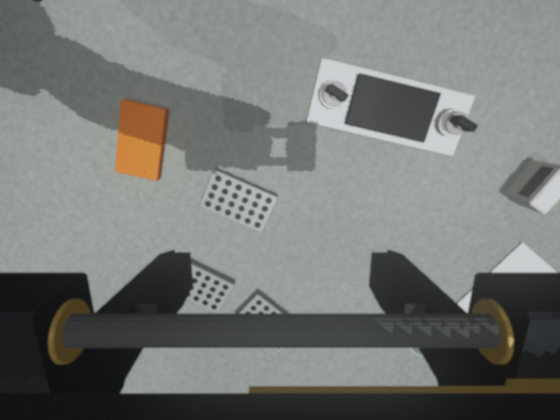

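The wrist picture shows the carrier at (393,108) with wings at (335,92) and (463,123), and the fingertips in front below. Next I move over the near screw.

```bash
python3 -c "
from h import *
print(rel((.49,-.012,.18),90))"
```

```text
(array([ 9.61,  7.87, 14.38]), 'toolY yaw', np.float64(29.2), 'turn z', np.float64(-60.77464092893041), 'tilt', np.float64(0.07), 'q7', np.float64(0.27))
```

carry_out(
  rows=[
    [[5,4,5],[0,0,-10],0],
    [[9.6,7.9,10],[0,0,-20],0],
    [[9.6,7.9,14.4],[0,0,-30],0],
    [[9.6,7.9,14.4],[0,0,-61],0],
    [[9.6,7.9,14.4],[0,0,-61],0],
    [[9.6,7.9,14.4],[0,0,-61],0],
    [[9.6,7.9,14.4],[0,0,-61],0],
    [[9.6,7.9,14.4],[0,0,-61],0],
    [[9.6,7.9,14.4],[0,0,-61],0],
    [[9.6,7.9,14.4],[0,0,-61],0],
  ],
)

```text
clock: 2.85
tool_pos: [0.4908, -0.0106, 0.1802]
eef_rot: [-0.002, 1.0, -0.0, 0.0]
contact_force: [0.8, 0.0, -0.1]
opening: 1.001
finger_force: 0.0
```

```bash
python3 - <<'E'
from h import *
d=r.snapshot("wrist"); cv2.imwrite("pics/w2.png",d["image"][:,:,::-1])
np.savez("pics/w2.npz",**d)
print(rel((.49,-.012,.18),90),r.get_state()["q"].round(2))
print(w2p(d,[[.4815,-.0144,.06],[.6385,.0326,.06]]))
E
```

```text
(array([ 0.09, -0.16,  0.02]), 'toolY yaw', np.float64(90.3), 'turn z', np.float64(0.27407500205264057), 'tilt', np.float64(0.04), 'q7', np.float64(0.66)) [ 0.45  0.74 -0.88  2.    0.82  0.79  0.66]
[[276.37776268 193.99685373]
 [324.1737318  349.67952976]]
```

View pics/w2.png

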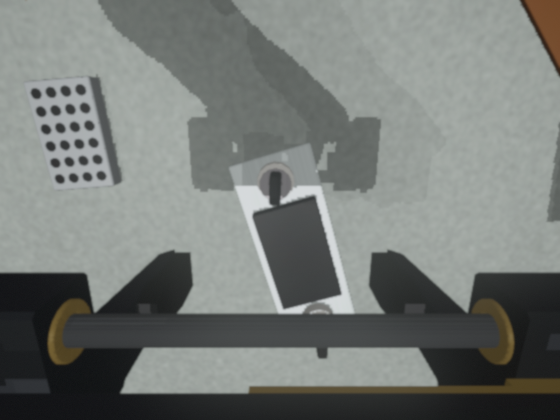

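Wing at (275,188) is clear between the fingers. I measure the deck and wing from this view.

```bash
python3 - <<'E'
from h import *
d=dict(np.load("pics/w2.npz")); im=d["image"]; g=im.max(2)
m=(g<85); m[:,:235]=0; m[:,345:]=0;m[312:]=0;m[:162]=0
n,l,st,ce=cv2.connectedComponentsWithStats(m.astype(np.uint8))
for k in range(1,n):
    if st[k,4]>60: 
        ys,xs=np.where(l==k); print(st[k],rect(p2w(d,np.c_[xs,ys],.02)))
        c=cv2.approxPolyDP(max(cv2.findContours((l==k).astype(np.uint8),0,1)[0],key=len),3,True)[:,0]; print(c.tolist(), (p2w(d,c,.02 if st[k,4]>1000 else .06)[:,:2]*1000).round(1).tolist())
c=cv2.resize(im[150:225,225:330],None,fx=6,fy=6,interpolation=2); cv2.imwrite("pics/c2.png",c[:,:,::-1])
E
```

```text
[ 254  171   86  137 6427] (array([539. ,   2.4]), 146.2, 62.5, 16.6)
[[271, 172], [270, 202], [276, 205], [255, 213], [254, 217], [284, 307], [339, 293], [314, 197], [280, 206], [280, 173]] [[469.8, -20.0], [499.3, -21.2], [502.4, -15.3], [510.7, -36.0], [514.8, -37.1], [616.8, -6.6], [599.5, 51.8], [494.1, 21.7], [503.4, -11.4], [470.7, -11.5]]
```

View pics/c2.png

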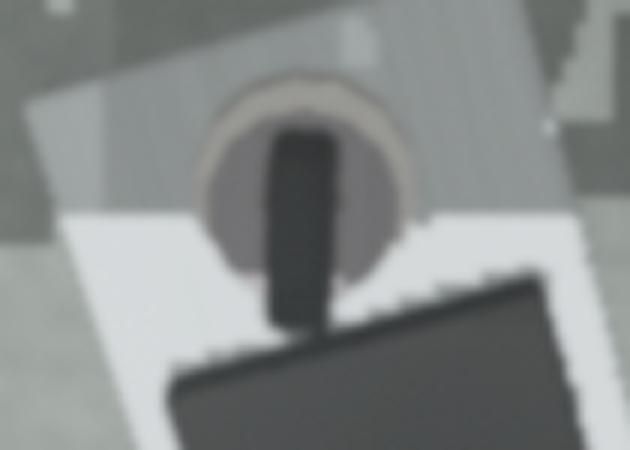

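Crop shows the wing from (300,130) at its near base to (298,330) at its far top edge, with the washer around it, so the wing yaw is close to 0.

```bash
python3 - <<'E'
from h import *
d=dict(np.load("pics/w2.npz"))
P=lambda u,v,z: print((p2w(d,(225+u/6-.42,150+v/6-.42),z)*1000).round(1))
P(303,132,.036);P(298,330,.06); print("washer L/R/top/bottom, z=.036 / .032")
P(195,195,.034);P(412,195,.034);P(305,78,.033);P(305,292,.034)
P(272,135,.048);P(337,135,.048);P(268,325,.06);P(328,325,.06)
print(rel((.4795,-.0145,.07),88.5))
E
```

```text
[[466.6 -15.9  36. ]]
[[490.8 -16.2  60. ]]
washer L/R/top/bottom, z=.036 / .032
[[476.7 -32.4  34. ]]
[[476.6   0.7  34. ]]
[[458.9 -15.6  33. ]]
[[491.9 -15.6  34. ]]
[[465.  -20.2  48. ]]
[[464.9 -10.8  48. ]]
[[490.1 -20.5  60. ]]
[[490. -12.  60.]]
(array([ 1.14, -0.4 , 11.02]), 'toolY yaw', np.float64(90.3), 'turn z', np.float64(1.7740750020526406), 'tilt', np.float64(0.04), 'q7', np.float64(0.66))
```

carry_out(
  rows=[
    [[1.2,-0.5,4],[0,0,2],0],
    [[1.2,-0.5,8],[0,0,2],0],
    [[1.2,-0.5,12],[0,0,2],0],
    [[1.2,-0.5,13.9],[0,0,2],0],
    [[1.2,-0.5,13.9],[0,0,2],0],
    [[1.2,-0.5,13.9],[0,0,2],0.5],
    [[1.2,-0.5,13.9],[0,0,2],1],
    [[1.2,-0.5,13.9],[0,0,2],1],
    [[1.2,-0.5,13.9],[0,0,2],1],
    [[1.2,-0.5,13.9],[0,0,2],1],
    [[1.2,-0.5,13.9],[0,0,2],1],
  ],
  newtons=25,
)

```text
clock: 4.0
tool_pos: [0.479, -0.0152, 0.0414]
eef_rot: [0.014, 1.0, -0.0, 0.0]
contact_force: [-0.2, -0.6, 0.3]
opening: 0.482
finger_force: 0.0
```

```bash
python3 -c "
from h import *
print(rel((.479,-.0155,.036),88.4)); s=r.get_state();print(s)"
```

```text
(array([ 0.  , -0.03,  0.54]), 'toolY yaw', np.float64(88.4), 'turn z', np.float64(0.012174535057880576), 'tilt', np.float64(0.03), 'q7', np.float64(0.27))
{'clock': 4.0, 'q': array([ 0.29722889,  0.93492196, -0.60216437,  2.11854666,  1.23087627,
        0.50462253,  0.26618545]), 'qd': array([-1.95028732e-03,  6.25316592e-03,  2.22643573e-03, -5.18394102e-05,
        1.44753752e-03, -1.40114234e-03,  3.35802056e-04]), 'joint_torque': array([ 2.65249150e-02, -4.79714870e+01, -6.41857356e+00, -3.15688625e+00,
       -2.92322086e-02,  3.51210404e-02,  9.56317963e-04]), 'tool_pos': array([ 0.47901859, -0.01516156,  0.04136758]), 'eef_rot': array([ 1.38559417e-02,  9.99903968e-01, -2.52400947e-05,  2.57816546e-04]), 'contact_force': array([-0.21483633, -0.56783132,  0.2626769 ]), 'moment': array([-0.02193954, -0.10175337,  0.0067925 ]), 'finger_force': 0.0, 'opening': 0.48151146557974983}
```

carry_out(
  rows=[
    [[0,0,0],[0,0,0],1],
    [[0,0,0],[0,0,0],1],
    [[0,0,0],[0,0,0],1],
    [[0,0,0],[0,0,0],1],
    [[0,0,0],[0,0,0],1],
    [[0,0,0],[0,0,0],1],
    [[0,0,0.2],[0,0,0],1],
    [[0,0,0.4],[0,0,0],1],
    [[0,0,0.6],[0,0,0],1],
    [[0,0,0.6],[0,0,0],1],
  ],
)

```text
clock: 5.0
tool_pos: [0.4788, -0.0156, 0.0353]
eef_rot: [0.014, 1.0, -0.001, 0.0]
contact_force: [-0.8, -2.6, 8.6]
opening: 0.114
finger_force: 25.0
```

carry_out(
  rows=[
    [[0,0,0.2],[0,0,0],1],
    [[0,0,0.3],[0,0,0],1],
    [[0,0,0.35],[0,0,0],1],
    [[0,0,0.35],[0,0,8],1],
    [[0,0,0.35],[0,0,16],1],
    [[0,0,0.35],[0,0,24],1],
    [[0,0,0.35],[0,0,32],1],
  ],
  newtons=40,
)

```text
clock: 5.7
tool_pos: [0.4789, -0.0154, 0.0324]
eef_rot: [0.291, 0.957, -0.0, 0.001]
contact_force: [-1.2, -2.0, 13.0]
opening: 0.109
finger_force: 40.0
```

```bash
python3 -c "
from h import *
print(rel((.479,-.0155,.036),88.4)); s=r.get_state();print(s['q'].round(2),s['contact_force'],s['moment'],s['tool_pos'])"
```

```text
(array([-0.01, -0.01, -0.36]), 'toolY yaw', np.float64(56.1), 'turn z', np.float64(-32.26827370040252), 'tilt', np.float64(0.08), 'q7', np.float64(-0.29))
[ 0.23  0.93 -0.49  2.12  1.22  0.41 -0.29] [-1.21912442 -1.97479735 13.02481046] [-0.53258555  0.26676464  0.06522528] [ 0.47893362 -0.01536296  0.03239869]
```

carry_out(
  rows=[
    [[0,0,0],[0,0,8],1],
    [[0,0,0],[0,0,16],1],
    [[0,0,0],[0,0,24],1],
    [[0,0,0],[0,0,32],1],
    [[0,0,0],[0,0,40],1],
    [[0,0,0],[0,0,48],1],
    [[0,0,0],[0,0,56],1],
    [[0,0,0],[0,0,64],1],
  ],
)

```text
clock: 6.5
tool_pos: [0.4794, -0.0152, 0.0325]
eef_rot: [0.754, 0.657, 0.001, 0.001]
contact_force: [-1.7, -1.3, 12.7]
opening: 0.107
finger_force: 40.0
```

```bash
python3 -c "
from h import *
print(rel((.479,-.0155,.036),88.4)); s=r.get_state();print(s['q'].round(2),s['contact_force'],s['moment'],s['tool_pos'])"
```

```text
(array([-0.03, -0.04, -0.35]), 'toolY yaw', np.float64(-7.9), 'turn z', np.float64(83.73519870402231), 'tilt', np.float64(0.11), 'q7', np.float64(-1.17))
[ 0.08  0.89 -0.24  2.13  0.97  0.23 -1.17] [-1.66134011 -1.34391212 12.69398927] [-0.36122487  0.24653733  0.11689338] [ 0.47944495 -0.01521292  0.03248167]
```

carry_out(
  rows=[
    [[0,0,0],[0,0,8],1],
    [[0,0,0.02],[0,0,16],1],
    [[0,0,0.04],[0,0,24],1],
    [[0,0,0.06],[0,0,32],1],
    [[0,0,0.08],[0,0,40],1],
    [[0,0,0.1],[0,0,48],1],
    [[0,0,0.12],[0,0,56],1],
    [[0,0,0.14],[0,0,64],1],
    [[0,0,0.16],[0,0,72],1],
  ],
)

```text
clock: 7.4
tool_pos: [0.4798, -0.0156, 0.031]
eef_rot: [0.996, 0.088, 0.001, 0.001]
contact_force: [0.0, -2.2, 15.0]
opening: 0.11
finger_force: 40.0
```

```bash
python3 -c "
from h import *
print(rel((.479,-.0155,.036),88.4)); s=r.get_state();print(s['q'].round(2),s['contact_force'],s['moment'],s['tool_pos'])"
```

```text
(array([-0.08, -0.02, -0.5 ]), 'toolY yaw', np.float64(-79.9), 'turn z', np.float64(11.6999927274573), 'tilt', np.float64(0.16), 'q7', np.float64(-1.86))
[-0.03  0.89 -0.06  2.14  0.41  0.12 -1.86] [ 1.06524955e-02 -2.19455754e+00  1.49810563e+01] [-0.51629317  0.12766773  0.0908795 ] [ 0.47981389 -0.01560833  0.03104131]
```

carry_out(
  rows=[
    [[0,0,0],[0,0,5],1],
    [[0,0,0.03],[0,0,9],1],
    [[0,0,0.05],[0,0,12],1],
    [[0,0,0.05],[0,0,12],1],
  ],
)

```text
clock: 7.8
tool_pos: [0.4798, -0.0157, 0.0309]
eef_rot: [1.0, -0.015, 0.001, 0.001]
contact_force: [-1.2, -2.4, 18.4]
opening: 0.112
finger_force: 40.0
```

```bash
python3 -c "
from h import *
print(rel((.479,-.0155,.036),88.4)); s=r.get_state();print(s['q'].round(2),s['contact_force'],s['moment'],s['tool_pos'])"
```

```text
(array([-0.08, -0.02, -0.51]), 'toolY yaw', np.float64(-91.7), 'turn z', np.float64(-0.0664228713356465), 'tilt', np.float64(0.17), 'q7', np.float64(-1.97))
[-0.04  0.89 -0.04  2.14  0.31  0.11 -1.97] [-1.17389612 -2.43307786 18.3821238 ] [-0.50316452  0.2615984  -0.0201449 ] [ 0.47981053 -0.01573036  0.03086078]
```

carry_out(
  rows=[
    [[0,0,0],[0,0,3],1],
    [[0,0,0],[0,0,5],1],
    [[0,0,0],[0,0,5],1],
  ],
)

```text
clock: 8.1
tool_pos: [0.4798, -0.0157, 0.0308]
eef_rot: [0.998, -0.057, 0.001, 0.0]
contact_force: [-0.8, -2.9, 17.7]
opening: 0.11
finger_force: 40.0
```

```bash
python3 -c "
from h import *
print(rel((.479,-.0155,.036),88.4)); s=r.get_state();print(s['q'].round(2),s['contact_force'],s['moment'],s['tool_pos'])"
```

```text
(array([-0.08, -0.01, -0.52]), 'toolY yaw', np.float64(-96.5), 'turn z', np.float64(-4.920999074918711), 'tilt', np.float64(0.18), 'q7', np.float64(-2.01))
[-0.04  0.89 -0.04  2.14  0.27  0.11 -2.01] [-0.75122399 -2.9191294  17.68921271] [-0.65438268  0.16432837  0.55849225] [ 0.47980112 -0.01572481  0.03084701]
```

carry_out(
  rows=[
    [[0,0,-0.05],[0,0,0],0],
    [[0,0,-0.05],[0,0,0],0],
    [[0,0,-0.05],[0,0,0],0],
    [[0,0,-3],[0,0,0],0],
    [[0,0,-8],[0,0,0],0],
    [[0,0,-12],[0,0,0],0],
    [[0,0,-12],[0,0,-30],0],
    [[0,0,-12],[0,0,-60],0],
    [[0,0,-12],[0,0,-90],0],
    [[0,0,-12],[0,0,-90],0],
    [[0,0,-12],[0,0,-90],0],
    [[0,0,-12],[0,0,-90],0],
  ],
)

```text
clock: 9.3
tool_pos: [0.4786, -0.015, 0.1491]
eef_rot: [0.923, 0.386, -0.0, -0.0]
contact_force: [0.6, -0.6, 0.1]
opening: 0.999
finger_force: 0.0
```

```bash
python3 -c "
from h import *
print(rel((.645,.0308,.17),89)); s=r.get_state();print(s['q'].round(2),s['tool_pos'],s['opening'])"
```

```text
(array([14.95,  8.63, -2.1 ]), 'toolY yaw', np.float64(-44.6), 'turn z', np.float64(46.36615613077208), 'tilt', np.float64(0.04), 'q7', np.float64(-1.4))
[ 0.18  0.68 -0.4   2.08  0.54  0.49 -1.4 ] [ 0.47857792 -0.01495029  0.14910762] 0.9994535229641929
```

carry_out(
  rows=[
    [[4,2,-2],[0,0,-8.5],0],
    [[8,4.5,-2],[0,0,-17],0],
    [[12,7,-2],[0,0,-25],0],
    [[15,8.6,-2],[0,0,-34],0],
    [[15,8.6,-2],[0,0,-60],0],
    [[15,8.6,-2],[0,0,-60],0],
    [[15,8.6,-2],[0,0,-60],0],
    [[15,8.6,-2],[0,0,-110],0],
    [[15,8.6,-2],[0,0,-110],0],
    [[15,8.6,-2],[0,0,-110],0],
    [[15,8.6,-2],[0,0,-110],0],
    [[15,8.6,-2],[0,0,-110],0],
  ],
)

```text
clock: 10.5
tool_pos: [0.6453, 0.0301, 0.1687]
eef_rot: [0.278, 0.961, -0.0, -0.001]
contact_force: [-0.7, 0.4, 0.1]
opening: 1.001
finger_force: 0.0
```

```bash
python3 -c "
from h import *
print(rel((.645,.0308,.17),89)); s=r.get_state();print(s['q'].round(2),s['tool_pos'],s['opening'])"
```

```text
(array([ 0.07,  0.04, -0.13]), 'toolY yaw', np.float64(57.7), 'turn z', np.float64(-31.289978961358074), 'tilt', np.float64(0.07), 'q7', np.float64(0.21))
[ 0.33  0.95 -0.92  1.54  0.82  1.08  0.21] [0.64530981 0.0300759  0.16865617] 1.0009589627736362
```

carry_out(
  rows=[
    [[0,0,0],[0,0,-8],0],
    [[0,0,0],[0,0,-16],0],
    [[0,0,0],[0,0,-24],0],
    [[0,0,0],[0,0,-31],0],
    [[0,0,0],[0,0,-31],0],
    [[0,0,0],[0,0,-31],0],
  ],
)

```text
clock: 11.1
tool_pos: [0.6454, 0.0302, 0.1689]
eef_rot: [0.016, 1.0, 0.0, -0.0]
contact_force: [0.1, -0.2, 0.0]
opening: 1.002
finger_force: 0.0
```

```bash
python3 - <<'E'
from h import *
d=r.snapshot("wrist"); im=d["image"];np.savez("pics/w3.npz",**d)
p=w2p(d,[[.6368,.0308,.048]])[0]; print(p,rel((.6368,.0308,.042),89),r.get_state()["q"].round(2))
x,y=int(p[0])-55,int(p[1])-42; print(x,y)
c=cv2.resize(im[y:y+80,x:x+110],None,fx=6,fy=6,interpolation=2); cv2.imwrite("pics/c3.png",c[:,:,::-1])
E
```

```text
[281.27126498 194.74625174] (array([ 0.87,  0.04, 12.71]), 'toolY yaw', np.float64(88.2), 'turn z', np.float64(-0.7972886939163146), 'tilt', np.float64(0.03), 'q7', np.float64(0.69)) [ 0.37  0.99 -1.03  1.54  0.91  1.15  0.69]
226 152
```

View pics/c3.png

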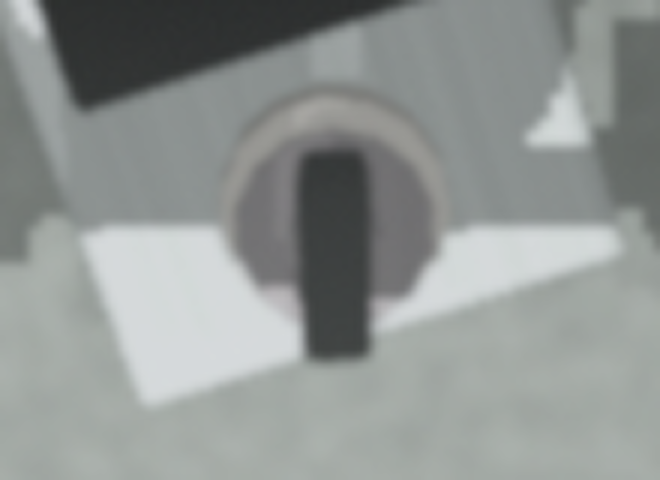

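Wing b spans (333,152) to (337,358) in the crop, standing near yaw 0 on its washer at (333,210).

```bash
python3 - <<'E'
from h import *
d=dict(np.load("pics/w3.npz"))
P=lambda u,v,z: print((p2w(d,(226+u/6-.42,152+v/6-.42),z)*1000).round(1))
P(333,152,.036);P(338,358,.06)
P(220,215,.034);P(448,215,.034);P(333,90,.033);P(333,322,.034)
P(299,160,.048);P(367,160,.048);P(306,350,.06);P(370,350,.06)
E
```

```text
[[623.8  31.1  36. ]]
[[647.8  31.   60. ]]
[[633.   14.1  34. ]]
[[634.1  47.7  34. ]]
[[615.2  31.3  33. ]]
[[649.9  30.2  34. ]]
[[622.5  26.4  48. ]]
[[622.8  35.8  48. ]]
[[646.5  26.6  60. ]]
[[646.8  35.4  60. ]]
```

carry_out(
  rows=[
    [[0.9,0.1,4],[0,0,-1],0],
    [[0.9,0.1,8],[0,0,-1],0.3],
    [[0.9,0.1,12],[0,0,-1],0.5],
    [[0.9,0.1,12.7],[0,0,-1],1],
    [[0.9,0.1,12.7],[0,0,-1],1],
    [[0.9,0.1,12.7],[0,0,-1],1],
    [[0.9,0.1,12.7],[0,0,-1],1],
    [[0.9,0.1,12.7],[0,0,-1],1],
    [[0.9,0.1,12.7],[0,0,-1],1],
    [[0.9,0.1,12.7],[0,0,-1],1],
    [[0.9,0.1,12.7],[0,0,-1],1],
    [[0.9,0.1,12.7],[0,0,-1],1],
  ],
)

```text
clock: 12.35
tool_pos: [0.6369, 0.0312, 0.0427]
eef_rot: [0.006, 1.0, -0.0, 0.0]
contact_force: [-1.0, -0.3, 2.5]
opening: 0.11
finger_force: 40.0
```

```bash
python3 -c "
from h import *
print(rel((.636,.031,.042),89.5)); s=r.get_state();print(s['q'].round(2),s['opening'],s['finger_force'],s['contact_force'],s['moment'])"
```

```text
(array([ 0.09, -0.02,  0.07]), 'toolY yaw', np.float64(89.3), 'turn z', np.float64(-0.16200854247261987), 'tilt', np.float64(0.03), 'q7', np.float64(0.57))
[ 0.34  1.14 -0.93  1.62  1.08  0.97  0.57] 0.10997764982513836 40.00048982910812 [-1.00711008 -0.31443665  2.49389818] [-0.14293631 -0.088178    0.04566425]
```

carry_out(
  rows=[
    [[0,0,0.3],[0,0,0],1],
    [[0,0,0.6],[0,0,0],1],
    [[0,0,0.9],[0,0,0],1],
    [[0,0,0.95],[0,0,0],1],
    [[0,0,0.95],[0,0,8],1],
    [[0,0,0.95],[0,0,16],1],
    [[0,0,0.95],[0,0,24],1],
    [[0,0,0.95],[0,0,32],1],
    [[0,0,0.95],[0,0,40],1],
    [[0,0,0.95],[0,0,48],1],
  ],
)

```text
clock: 13.35
tool_pos: [0.6368, 0.031, 0.0344]
eef_rot: [0.415, 0.91, -0.001, 0.001]
contact_force: [-3.3, -2.5, 12.1]
opening: 0.107
finger_force: 40.0
```

```bash
python3 -c "
from h import *
print(rel((.636,.031,.042),89.5)); s=r.get_state();print(s['q'].round(2),s['opening'],s['finger_force'],s['contact_force'],s['moment'])"
```

```text
(array([ 0.05, -0.06, -0.76]), 'toolY yaw', np.float64(41.0), 'turn z', np.float64(-48.48463465495496), 'tilt', np.float64(0.09), 'q7', np.float64(-0.21))
[ 0.28  1.1  -0.78  1.63  0.98  0.85 -0.21] 0.10682568929143937 39.99882462434471 [-3.25794674 -2.54189198 12.06834017] [-0.56172577  0.65513409  0.06321243]
```

carry_out(
  rows=[
    [[0,0,0.03],[0,0,8],1],
    [[0,0,0.06],[0,0,16],1],
    [[0,0,0.08],[0,0,24],1],
    [[0,0,0.1],[0,0,32],1],
    [[0,0,0.12],[0,0,40],1],
    [[0,0,0.14],[0,0,48],1],
    [[0,0,0.16],[0,0,56],1],
    [[0,0,0.18],[0,0,64],1],
    [[0,0,0.2],[0,0,72],1],
    [[0,0,0.22],[0,0,80],1],
    [[0,0,0.24],[0,0,88],1],
  ],
)

```text
clock: 14.45
tool_pos: [0.6364, 0.0309, 0.0325]
eef_rot: [0.93, 0.367, -0.0, 0.001]
contact_force: [-5.5, -2.7, 18.9]
opening: 0.113
finger_force: 40.0
```

```bash
python3 -c "
from h import *
print(rel((.636,.031,.042),89.5)); s=r.get_state();print(s['q'].round(2),s['opening'],s['finger_force'],s['contact_force'],s['moment'])"
```

```text
(array([-0.03, -0.03, -0.95]), 'toolY yaw', np.float64(-47.0), 'turn z', np.float64(43.52273423314375), 'tilt', np.float64(0.1), 'q7', np.float64(-1.5))
[ 0.11  1.01 -0.44  1.64  0.65  0.64 -1.5 ] 0.1132684019778646 39.99978169798851 [-5.51350187 -2.74389865 18.93466745] [-0.51755385  1.25525878  0.11199007]
```

carry_out(
  rows=[
    [[0,0,0],[0,0,8],1],
    [[0,0,0],[0,0,16],1],
    [[0,0,0],[0,0,24],1],
    [[0,0,0],[0,0,32],1],
    [[0,0,0],[0,0,40],1],
    [[0,0,0],[0,0,46],1],
    [[0,0,0],[0,0,51],1],
    [[0,0,0],[0,0,51],1],
  ],
)

```text
clock: 15.25
tool_pos: [0.6363, 0.0312, 0.0325]
eef_rot: [0.998, -0.066, -0.0, 0.001]
contact_force: [-5.5, -1.8, 17.7]
opening: 0.114
finger_force: 40.5
```

```bash
python3 -c "
from h import *
print(rel((.636,.031,.042),89.5)); s=r.get_state();print(s['q'].round(2),s['opening'],s['finger_force'],s['contact_force'],s['moment'])"
```

```text
(array([-0.02,  0.02, -0.95]), 'toolY yaw', np.float64(-97.6), 'turn z', np.float64(-7.114779103869864), 'tilt', np.float64(0.12), 'q7', np.float64(-2.14))
[-0.    0.99 -0.22  1.65  0.36  0.55 -2.14] 0.11356140210144194 40.53430214524269 [-5.4947502  -1.78769062 17.66695628] [-0.34713901  1.15912843  0.61048827]
```

carry_out(
  rows=[
    [[0,0,-0.05],[0,0,0],0],
    [[0,0,-0.05],[0,0,0],0],
    [[0,0,-0.05],[0,0,0],0],
    [[0,0,-3],[0,0,0],0],
    [[0,0,-8],[0,0,0],0],
    [[0,0,-13],[0,0,0],0],
    [[0,0,-16],[0,0,-6],0],
    [[0,0,-16],[0,0,-12],0],
  ],
)

```text
clock: 16.05
tool_pos: [0.64, 0.0322, 0.1956]
eef_rot: [0.999, 0.04, 0.005, -0.0]
contact_force: [0.5, 0.1, -1.1]
opening: 0.816
finger_force: 0.0
```

```bash
python3 -c "
from h import *
print(rel((.43,-.2048,.17),-85.3)); s=r.get_state();print(s['q'].round(2),s['tool_pos'],s['opening'])"; sed -i 's/^print("deck"/if __name__=="__main__": print("deck"/' meas.py; python3 meas.py
```

```text
(array([-22.84,  21.95,   2.32]), 'toolY yaw', np.float64(-85.4), 'turn z', np.float64(-0.1341253512652827), 'tilt', np.float64(0.55), 'q7', np.float64(-1.9))
[ 0.07  0.77 -0.36  1.56  0.33  0.86 -1.9 ] [0.64000418 0.03219815 0.19555824] 0.8156568805381712
deck (array([378.6, -34.8]), 869.3, 335.9, 4.3)
block (array([ 576.7, -346. ]), 174.3, 141.9, -1.8)
block (array([ 439.7, -190.6]), 191.5, 120.1, 10.1)
block (array([ 447. , -360.7]), 174.9, 152.4, -0.2)
sheets [203 205 201] (array([470.1, 303.2]), 158.3, 147.9, -88.9)
wing 82 (array([624.7,  45.7]), 39.8, 25.5, -1.6)
wing 212 (array([480.3,  -6.5]), 59.1, 36.6, -1.7)
(array([ -8.25,   1.78, -13.74]), 'toolY yaw', np.float64(-85.2), 'turn z', np.float64(-85.21479303723703), 'tilt', np.float64(0.3), 'q7', np.float64(-1.9))
```

carry_out(
  rows=[
    [[-3.5,3.4,0],[0,0,0],0],
    [[-7,6.8,0],[0,0,0],0],
    [[-10,10,0],[0,0,0],0],
    [[-13.5,13.5,0],[0,0,0],0],
    [[-17,17,1],[0,0,0],0],
    [[-20,20,2],[0,0,0],0],
    [[-22.8,22,2.3],[0,0,0],0],
    [[-22.8,22,2.3],[0,0,0],0],
    [[-22.8,22,2.3],[0,0,0],0],
    [[-22.8,22,2.3],[0,0,0],0],
  ],
)

```text
clock: 17.1
tool_pos: [0.4273, -0.2041, 0.1674]
eef_rot: [0.999, 0.038, 0.001, -0.0]
contact_force: [0.5, -0.1, -0.1]
opening: 1.0
finger_force: 0.0
```

```bash
python3 - <<'E'
from h import *
print(rel((.43,-.2048,.17),-85.3)); s=r.get_state();print(s['q'].round(2),s['tool_pos'],s['opening'])
d=r.snapshot("wrist");np.savez("pics/w4.npz",**d); t=r.snapshot("top"); np.savez("pics/t4.npz",**t)
cv2.imwrite("pics/v4.png",np.hstack([d["image"][::,::],t["image"][100:400,:]] if 0 else [cv2.resize(d["image"],(400,300)),cv2.resize(t["image"],(400,300))])[:,:,::-1])
print(w2p(d,[[.4416,-.2048,.018]]))
E
```

```text
(array([ 0.26,  0.09, -0.26]), 'toolY yaw', np.float64(-85.6), 'turn z', np.float64(-0.3021159133575537), 'tilt', np.float64(0.09), 'q7', np.float64(-1.61))
[ 0.58  0.63 -0.36  2.08  0.45  0.5  -1.61] [ 0.42733405 -0.20414634  0.16743999] 0.9996069304772539
[[282.31449388 180.14669551]]
```

View pics/v4.png

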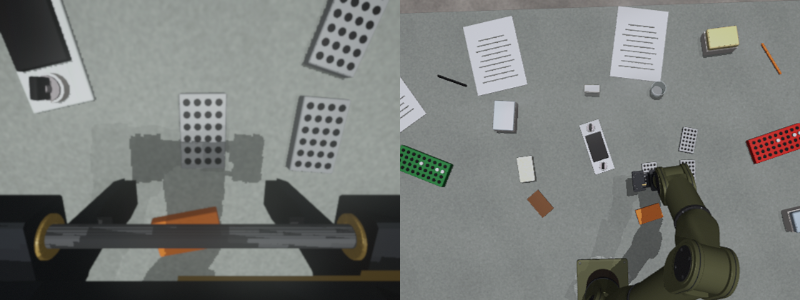

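The wrist half shows the target block at about (203,130) of 400×300, under the gripper's shadow, with the other two blocks at right and the near screw home at left. The brightness has changed, so I measure blocks by their wells.

```bash
cat >> h.py <<'E'
def wells(d,z=.018,win=None,vb=True):
    """blocks by their wells: list of (centre mm, yaw deg, n)"""
    g=cv2.cvtColor(d["image"],cv2.COLOR_RGB2GRAY); g=cv2.resize(g,None,fx=3,fy=3,interpolation=cv2.INTER_CUBIC)
    m=cv2.adaptiveThreshold(g,255,cv2.ADAPTIVE_THRESH_MEAN_C,cv2.THRESH_BINARY_INV,61,25)
    n,l,st,ce=cv2.connectedComponentsWithStats(m)
    a=p2w(d,(ce+.5)/3-.5,z); sz=np.sqrt(st[:,4])/3
    dist=np.linalg.norm(a-d["pose"][:3,3],axis=1); dia=sz*dist/d["fx"]*1.13*1000
    ok=(dia>4)&(dia<14)&(st[:,2]<2*st[:,3])&(st[:,3]<2*st[:,2])
    P=a[ok][:,:2]*1000; out=[]
    from scipy.cluster.hierarchy import fcluster,linkage
    c=fcluster(linkage(P),21,'distance')
    for k in set(c):
        Q=P[c==k]
        if len(Q)<20: continue
        R=rect(np.c_[Q]); out.append((R[0],R[1:],len(Q),Q.mean(0).round(1),dia[ok][c==k].mean().round(1)))
    return out
E
python3 - <<'E'
from h import *
d=dict(np.load("pics/w4.npz"))
for o in wells(d): print(o)
t=dict(np.load("pics/t4.npz"))
for o in wells(t): print("top",o)
E
```

```text
(array([ 442768.7, -358853.1]), (77859.0, 40740.6, -0.1), 24, array([ 442.8, -358.8]), np.float64(9.8))
(array([ 436531.4, -206514.6]), (77877.8, 41035.6, 4.9), 24, array([ 436.6, -206.4]), np.float64(8.6))
top (array([ 577559.1, -363491.2]), (78001.3, 40710.2, -12.9), 24, array([ 577.5, -363.5]), np.float64(8.6))
```

carry_out(
  rows=[
    [[0.9,0.3,4],[0,0,-0.5],0],
    [[0.9,0.3,9],[0,0,-0.5],0],
    [[0.9,0.3,13],[0,0,-0.5],0],
    [[0.9,0.3,16],[0,0,-0.5],0],
    [[0.9,0.3,16.3],[0,0,-0.5],0],
    [[0.9,0.3,16.3],[0,0,-0.5],1],
    [[0.9,0.3,16.3],[0,0,-0.5],1],
    [[0.9,0.3,16.3],[0,0,-0.5],1],
    [[0.9,0.3,16.3],[0,0,-0.5],1],
    [[0.9,0.3,16.3],[0,0,-0.5],1],
    [[0.9,0.3,16.3],[0,0,-0.5],1],
  ],
  newtons=35,
)

```text
clock: 18.3
tool_pos: [0.4362, -0.2079, 0.006]
eef_rot: [0.999, 0.042, 0.001, 0.0]
contact_force: [0.3, 0.6, 8.0]
opening: 0.672
finger_force: 35.0
```

```bash
python3 -c "
from h import *
print(rel((.4366,-.2064,.004),-85.1)); s=r.get_state();print(s['q'].round(2),s['tool_pos'],s['opening'],s['finger_force'],s['contact_force'])
print(rel((.5573,.0076,.12),-73.4))"
```

```text
(array([ 0.06, -0.14,  0.2 ]), 'toolY yaw', np.float64(-85.2), 'turn z', np.float64(-0.07881242765530772), 'tilt', np.float64(0.16), 'q7', np.float64(-1.76))
[ 0.39  0.95 -0.06  2.13  0.63  0.08 -1.76] [ 0.43615821 -0.20785036  0.00596452] 0.67168495961264 35.00219106674194 [0.26658309 0.64302387 7.97165862]
(array([ 13.91, -20.44, -11.38]), 'toolY yaw', np.float64(-85.2), 'turn z', np.float64(-11.778812427655296), 'tilt', np.float64(0.16), 'q7', np.float64(-1.76))
```

carry_out(
  rows=[
    [[0,0,-2],[0,0,0],1],
    [[0,0,-5],[0,0,0],1],
    [[0,0,-8],[0,0,0],1],
    [[3,-4,-11.4],[0,0,-4],1],
    [[6,-8,-11.4],[0,0,-8],1],
    [[9,-12,-11.4],[0,0,-11.8],1],
    [[11.5,-16,-11.4],[0,0,-11.8],1],
    [[13.9,-20.4,-11.4],[0,0,-11.8],1],
    [[13.9,-20.4,-11.4],[0,0,-11.8],1],
    [[13.9,-20.4,-11.4],[0,0,-11.8],1],
    [[13.9,-20.4,-11.4],[0,0,-11.8],1],
  ],
)

```text
clock: 19.4
tool_pos: [0.5555, 0.0053, 0.1186]
eef_rot: [0.99, 0.144, -0.001, 0.001]
contact_force: [0.3, -0.7, -1.6]
opening: 0.674
finger_force: 35.0
```

```bash
python3 - <<'E'
from h import *
s=r.get_state();print(s['q'].round(2),s['tool_pos'],s['opening'],s['finger_force'],s['contact_force'])
print(rel((.5573,.0076,.03),-73.4))
d=r.snapshot("wrist");np.savez("pics/w5.npz",**d); cv2.imwrite("pics/w5.png",d["image"][:,:,::-1])
E
```

```text
[ 0.11  0.79 -0.35  1.87  0.48  0.56 -1.84] [0.55551823 0.00531938 0.11855215] 0.6735290581197622 34.99947130680084 [ 0.30667298 -0.74526937 -1.60925054]
(array([ 0.25, -0.18,  8.85]), 'toolY yaw', np.float64(-73.5), 'turn z', np.float64(-0.055595707669738204), 'tilt', np.float64(0.15), 'q7', np.float64(-1.84))
```

View pics/w5.png

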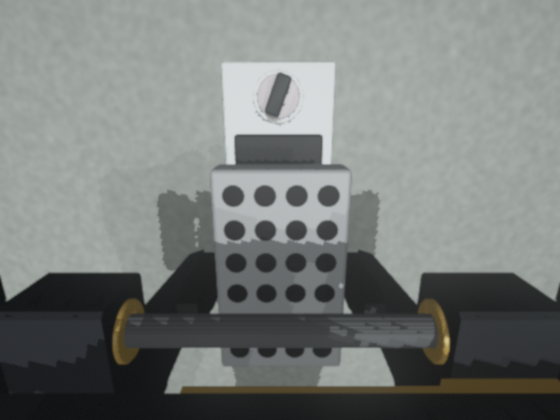

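The block is held square over the deck, with deck edges at columns 236 and 321 and screw b's washer flat on its boss. I check lateral alignment numerically.

```bash
python3 - <<'E'
from h import *
d=dict(np.load("pics/w5.npz")); t=np.radians(16.6); c=np.array([557.3,7.6])
def P(u,v,z):
    q=p2w(d,(u,v),z)[0,:2]*1000-c; print((u,v),"carrier frame",np.round([q@[np.cos(t),np.sin(t)],q@[-np.sin(t),np.cos(t)]],1))
for a in((236,150),(321,150),(278,134)):P(*a,.02)
for a in((222,63),(334,63),(227,160),(333,160)):P(*a,.008)
P(279,96,.026)
z=.1186-.006+.018
for a in((213,168),(350,168),(216,172)):P(*a,z)
E
```

```text
(236, 150) carrier frame [44.2 31.3]
(321, 150) carrier frame [ 44.2 -32.1]
(278, 134) carrier frame [55.8 -0. ]
(222, 63) carrier frame [105.5  40.6]
(334, 63) carrier frame [105.4 -40.9]
(227, 160) carrier frame [35.2 40.3]
(333, 160) carrier frame [ 35.1 -43.3]
(279, 96) carrier frame [81.9 -0.8]
(213, 168) carrier frame [48.6 26.4]
(350, 168) carrier frame [ 48.5 -30.5]
(216, 172) carrier frame [46.9 25.3]
```

carry_out(
  rows=[
    [[0.2,-0.2,3],[0,0,0],1],
    [[0.2,-0.2,6],[0,0,0],1],
    [[0.2,-0.2,8],[0,0,0],1],
    [[0.2,-0.2,8.8],[0,0,0],1],
    [[0.2,-0.2,9.0],[0,0,0],1],
    [[0.2,-0.2,9.2],[0,0,0],1],
    [[0.2,-0.2,9.2],[0,0,0],1],
  ],
)

```text
clock: 20.15
tool_pos: [0.5585, 0.0096, 0.0274]
eef_rot: [0.99, 0.144, 0.001, 0.0]
contact_force: [0.6, 1.0, -1.2]
opening: 0.677
finger_force: 35.0
```

carry_out(
  rows=[
    [[-0.17,0.16,0],[0,0,0],1],
    [[-0.17,0.16,0],[0,0,0],1],
    [[-0.17,0.16,0.05],[0,0,0],1],
    [[-0.17,0.16,0.1],[0,0,0],1],
    [[-0.17,0.16,0.1],[0,0,0],1],
  ],
)

```text
clock: 20.65
tool_pos: [0.5569, 0.0079, 0.026]
eef_rot: [0.989, 0.145, 0.0, 0.0]
contact_force: [-0.8, 0.2, 3.8]
opening: 0.679
finger_force: 35.0
```

carry_out(
  rows=[
    [[0,0,0],[0,0,0],0],
    [[0,0,0],[0,0,0],0],
    [[0,0,0],[0,0,0],0],
    [[0,0,-5],[0,0,0],0],
    [[0,0,-10],[0,0,0],0],
    [[0,0,-15],[0,0,0],0],
    [[0,0,-16],[0,0,0],0],
    [[0,0,-16],[0,0,0],0],
  ],
)

```text
clock: 21.45
tool_pos: [0.558, 0.0079, 0.1874]
eef_rot: [0.99, 0.144, 0.002, 0.0]
contact_force: [0.6, -0.2, 0.1]
opening: 0.998
finger_force: 0.0
```

```bash
python3 -c "
from h import *
print(rel((.4747,.2938,.18),-83)); s=r.get_state();print(s['q'].round(2),s['tool_pos'],s['opening'])
d=r.snapshot('wrist')
t=np.radians(16.6)
for o in wells(d,.038):
    q=o[3]-[557.3,7.6]; print(o, 'in carrier', q@[np.cos(t),np.sin(t)],q@[-np.sin(t),np.cos(t)])
"
```

```text
(array([  0.19, -29.77,   0.71]), 'toolY yaw', np.float64(-73.4), 'turn z', np.float64(9.615578676349557), 'tilt', np.float64(0.25), 'q7', np.float64(-1.79))
[ 0.16  0.69 -0.43  1.82  0.42  0.72 -1.79] [0.5579696  0.00794972 0.18737313] 0.9975445923076267
(array([556965.1,   7983.5]), (77940.4, 40945.7, 16.7), 24, array([557.1,   8.1]), np.float64(8.6)) in carrier -0.04882033119047449 0.5362989607135419
```

carry_out(
  rows=[
    [[0,-5,0],[0,0,2],0],
    [[0,-10,0],[0,0,4],0],
    [[0,-15,0],[0,0,6],0],
    [[0,-20,0],[0,0,8],0],
    [[0,-25,0],[0,0,9.6],0],
    [[0.2,-29.8,0.7],[0,0,9.6],0],
    [[0.2,-29.8,0.7],[0,0,9.6],0],
    [[0.2,-29.8,0.7],[0,0,9.6],0],
    [[0.2,-29.8,0.7],[0,0,9.6],0],
  ],
)

```text
clock: 22.4
tool_pos: [0.4732, 0.2916, 0.1769]
eef_rot: [0.998, 0.061, -0.001, 0.002]
contact_force: [-0.2, -0.3, 0.5]
opening: 0.999
finger_force: 0.0
```

```bash
python3 - <<'E'
from h import *
s=r.get_state();print(s['q'].round(2),s['tool_pos'])
d=r.snapshot("wrist");np.savez("pics/w6.npz",**d); cv2.imwrite("pics/w6.png",d["image"][:,:,::-1])
print(w2p(d,[[.4747,.2938,.043]]))
E
```

```text
[-0.44  0.7  -0.32  1.83  0.33  0.67 -2.41] [0.47321612 0.29164971 0.1769479 ]
[[277.62735624 196.67276278]]
```

View pics/w6.png

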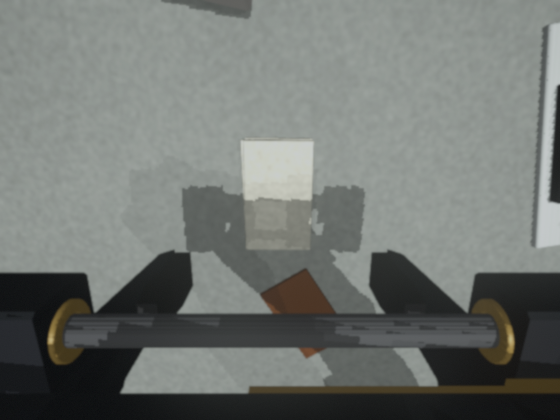

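The sheet pile's top has corners near (241,140), (313,140), (311,250) and (246,250).

```bash
cat >> h.py <<'E'
def sheet(d,z,box):
    x0,x1,y0,y1=box; im=d["image"].astype(int); m=np.zeros(im.shape[:2],np.uint8)
    q=(im[:,:,0]-im[:,:,2]); m[y0:y1,x0:x1]=(q[y0:y1,x0:x1]>6)
    m=cv2.morphologyEx(cv2.morphologyEx(m,cv2.MORPH_CLOSE,np.ones((7,7))),cv2.MORPH_OPEN,np.ones((9,9)))
    n,l,st,ce=cv2.connectedComponentsWithStats(m); k=1+st[1:,4].argmax(); ys,xs=np.where(l==k)
    c,wh,a=rect(p2w(d,np.c_[xs,ys],z))[0],None,None
    return rect(p2w(d,np.c_[xs,ys],z)),st[k].tolist()
E
python3 - <<'E'
from h import *
d=dict(np.load("pics/w6.npz")); im=d["image"]
for p in((160,275),(230,275),(160,200),(230,215)): print(p,im[p])
print(sheet(d,.043,(200,350,110,256)))
print((p2w(d,[(241,140),(313,140),(311,250),(246,250)],.043)*1000).round(1)[:,:2])
E
```

```text
(160, 275) [201 204 194]
(230, 275) [134 136 126]
(160, 200) [146 152 147]
(230, 215) [93 97 94]
((array([463.4, 292.5]), 75.8, 59.7, 6.8), [244, 167, 68, 82, 4792])
[[520.  330.4]
 [527.3 269.9]
 [427.5 256.8]
 [420.2 317. ]]
```

carry_out(
  rows=[
    [[0.05,-0.1,4],[0,0,0],0],
    [[0.05,-0.1,8],[0,0,0],0],
    [[0.05,-0.1,11],[0,0,0],0],
    [[0.05,-0.1,12.5],[0,0,0],0],
    [[0.05,-0.1,13.1],[0,0,0],0],
    [[0.05,-0.1,13.1],[0,0,0],0],
    [[0.05,-0.1,13.1],[0,0,0],0],
  ],
)

```text
clock: 23.15
tool_pos: [0.4745, 0.2947, 0.0483]
eef_rot: [0.998, 0.061, 0.001, -0.0]
contact_force: [-0.5, 0.1, 0.2]
opening: 1.002
finger_force: 0.0
```

```bash
python3 - <<'E'
from h import *
s=r.get_state();print(s['q'].round(2),s['tool_pos'],rel((.4738,.2935,.0455),-82.8))
E
```

```text
[-0.52  0.9  -0.21  1.89  0.44  0.39 -2.5 ] [0.47451486 0.29467919 0.04830789] (array([-0.09,  0.11,  0.28]), 'toolY yaw', np.float64(-83.0), 'turn z', np.float64(-0.22629648296741323), 'tilt', np.float64(0.07), 'q7', np.float64(-2.5))
```

carry_out(
  rows=[
    [[-0.1,0.1,0.28],[0,0,-0.2],0],
    [[-0.1,0.1,0.28],[0,0,-0.2],1],
    [[-0.1,0.1,0.28],[0,0,-0.2],1],
    [[-0.1,0.1,0.28],[0,0,-0.2],1],
    [[-0.1,0.1,0.28],[0,0,-0.2],1],
    [[-0.1,0.1,0.28],[0,0,-0.2],1],
    [[-0.1,0.1,0.28],[0,0,-0.2],1],
    [[-0.1,0.1,0.28],[0,0,-0.2],1],
  ],
  newtons=15,
)

```text
clock: 23.95
tool_pos: [0.4728, 0.294, 0.0448]
eef_rot: [0.998, 0.063, 0.0, 0.0]
contact_force: [0.1, 0.5, -0.1]
opening: 0.388
finger_force: 0.0
```

carry_out(
  rows=[
    [[0,0,0],[0,0,0],0],
    [[0,0,0],[0,0,0],0],
    [[0,0,0],[0,0,0],0],
    [[0,0,0],[0,0,0],0],
    [[0,0,0],[0,0,0],0],
    [[0,0,0],[0,0,0],0],
    [[0,0,0.3],[0,0,0],0],
    [[0,0,0.55],[0,0,0],0],
    [[0,0,0.55],[0,0,0],0],
    [[0,0,0.55],[0,0,0],0],
  ],
)

```text
clock: 24.95
tool_pos: [0.4727, 0.2939, 0.0391]
eef_rot: [0.998, 0.063, -0.0, 0.0]
contact_force: [-0.4, -0.8, -0.0]
opening: 1.001
finger_force: 0.0
```

```bash
python3 - <<'E'
from h import *
s=r.get_state();print(s['tool_pos'],s['opening'],rel((.4738,.2935,.0395),-82.8))
E
```

```text
[0.47269071 0.29393336 0.03909123] 1.0007425413996371 (array([ 0.1 ,  0.06, -0.04]), 'toolY yaw', np.float64(-82.8), 'turn z', np.float64(0.049345336797117056), 'tilt', np.float64(0.02), 'q7', np.float64(-2.51))
```

carry_out(
  rows=[
    [[0.1,0.05,0],[0,0,0],1],
    [[0.1,0.05,0],[0,0,0],1],
    [[0.1,0.05,0],[0,0,0],1],
    [[0.1,0.05,0],[0,0,0],1],
    [[0.1,0.05,0],[0,0,0],1],
    [[0.1,0.05,0],[0,0,0],1],
    [[0.1,0.05,0],[0,0,0],1],
  ],
  newtons=20,
)

```text
clock: 25.65
tool_pos: [0.4739, 0.2936, 0.0393]
eef_rot: [0.998, 0.063, 0.0, 0.0]
contact_force: [-1.2, 0.2, 0.1]
opening: 0.677
finger_force: 20.0
```

carry_out(
  rows=[
    [[0,0,-0.5],[0,0,0],1],
    [[0,0,-1.5],[0,0,0],1],
    [[0,0,-4],[0,0,0],1],
    [[0,0,-8],[0,0,0],1],
    [[0,0,-10],[0,0,0],1],
    [[0,0,-10],[0,0,0],1],
    [[0,0,-10],[0,0,0],1],
  ],
)

```text
clock: 26.35
tool_pos: [0.4739, 0.2934, 0.1397]
eef_rot: [0.998, 0.063, 0.0, -0.0]
contact_force: [-0.6, 0.9, -1.7]
opening: 0.672
finger_force: 20.0
```

```bash
python3 - <<'E'
from h import *
s=r.get_state();print(s['tool_pos'],s['opening'],s['contact_force'],rel((.5573,.0076,.12),-73.4))
d=r.snapshot("wrist");np.savez("pics/w7.npz",**d); e=r.snapshot("side")
p=w2p(e,[[.474,.2936,.08]])[0].astype(int); print(p)
c=e["image"][max(0,p[1]-75):p[1]+75,p[0]-100:p[0]+100]; c=cv2.resize(c,(400,300)); cv2.imwrite("pics/v7.png",np.hstack([cv2.resize(d["image"],(400,300)),c])[:,:,::-1])
E
```

```text
[0.47390932 0.29338052 0.13966644] 0.6718663410899716 [-0.61937088  0.8708488  -1.7433202 ] (array([ 4.67, 29.4 ,  1.97]), 'toolY yaw', np.float64(-82.8), 'turn z', np.float64(-9.370199653131536), 'tilt', np.float64(0.04), 'q7', np.float64(-2.44))
[315 313]
```

View pics/v7.png

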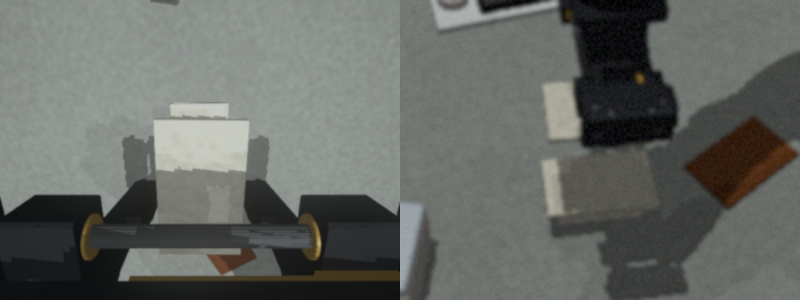

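The left half shows a single sheet held square with the pile left on the stand; the right half shows the pile still flush at (600,185).

carry_out(
  rows=[
    [[0.5,4,0],[0,0,-2],1],
    [[1.5,9,0],[0,0,-4],1],
    [[2.5,14,0],[0,0,-6],1],
    [[3.2,19,0],[0,0,-8],1],
    [[4,24,1],[0,0,-9.4],1],
    [[4.7,27.5,2],[0,0,-9.4],1],
    [[4.7,29.4,2],[0,0,-9.4],1],
    [[4.7,29.4,2],[0,0,-9.4],1],
    [[4.7,29.4,2],[0,0,-9.4],1],
    [[4.7,29.4,2],[0,0,-9.4],1],
  ],
)

```text
clock: 27.45
tool_pos: [0.5572, 0.0105, 0.1191]
eef_rot: [0.989, 0.146, -0.0, -0.001]
contact_force: [-0.0, 0.1, -0.4]
opening: 0.676
finger_force: 20.0
```

```bash
python3 - <<'E'
from h import *
s=r.get_state();print(s['tool_pos'],s['opening'],s['contact_force'],rel((.5572,.0080,.0405),-73.4))
E
```

```text
[0.55717978 0.0104778  0.1191217 ] 0.6755211105568991 [-0.04113307  0.10196896 -0.38763266] (array([-0.07,  0.25,  7.86]), 'toolY yaw', np.float64(-73.2), 'turn z', np.float64(0.23573683351429509), 'tilt', np.float64(0.1), 'q7', np.float64(-1.87))
```

carry_out(
  rows=[
    [[0,0,2],[0,0,0.2],1],
    [[0,0,4],[0,0,0.2],1],
    [[0,0.1,6],[0,0,0.2],1],
    [[0,0.1,7.2],[0,0,0.2],1],
    [[0,0.1,7.2],[0,0,0.2],1],
    [[0,0.1,7.2],[0,0,0.2],1],
    [[0,0.1,7.2],[0,0,0.2],1],
  ],
)

```text
clock: 28.15
tool_pos: [0.5585, 0.0075, 0.0482]
eef_rot: [0.99, 0.143, 0.001, -0.0]
contact_force: [-0.1, -0.2, -0.4]
opening: 0.675
finger_force: 20.0
```

```bash
python3 - <<'E'
from h import *
s=r.get_state();print(s['tool_pos'],s['opening'],s['contact_force'],rel((.5572,.0080,.0405),-73.4))
E
```

```text
[0.55849161 0.00746327 0.04818445] 0.675351316628277 [-0.06912231 -0.18054593 -0.36212788] (array([-0.11, -0.09,  0.77]), 'toolY yaw', np.float64(-73.5), 'turn z', np.float64(-0.12716821286996094), 'tilt', np.float64(0.1), 'q7', np.float64(-1.94))
```

carry_out(
  rows=[
    [[-0.1,-0.1,0.4],[0,0,0],1],
    [[-0.1,-0.1,0.6],[0,0,0],1],
    [[-0.1,-0.1,0.7],[0,0,0],1],
    [[-0.1,-0.1,0.8],[0,0,0],1],
    [[-0.1,-0.1,0.8],[0,0,0],1],
    [[-0.1,-0.1,0.8],[0,0,0],1],
  ],
)

```text
clock: 28.75
tool_pos: [0.5565, 0.0075, 0.0402]
eef_rot: [0.99, 0.143, 0.0, 0.0]
contact_force: [-1.8, 0.4, 8.6]
opening: 0.675
finger_force: 20.0
```

carry_out(
  rows=[
    [[0,0,-0.05],[0,0,0],0],
    [[0,0,-0.05],[0,0,0],0],
    [[0,0,-0.05],[0,0,0],0],
    [[0,0,-0.05],[0,0,0],0],
    [[0,0,-5],[0,0,0],0],
    [[0,0,-10],[0,0,0],0],
    [[0,0,-14],[0,0,0],0],
    [[0,0,-14],[0,0,0],0],
    [[0,0,-14],[0,0,0],0],
  ],
)

```text
clock: 29.65
tool_pos: [0.5569, 0.0073, 0.1799]
eef_rot: [0.99, 0.143, 0.001, 0.0]
contact_force: [-0.1, -0.7, -0.0]
opening: 1.005
finger_force: 0.0
```

```bash
python3 - <<'E'
from h import *
s=r.get_state();print(s['tool_pos'],rel((.43,-.3588,.17),-90))
d=r.snapshot("wrist");np.savez("pics/w8.npz",**d); cv2.imwrite("pics/w8.png",d["image"][:,:,::-1])
E
```

```text
[0.55691345 0.00733926 0.1798695 ] (array([-22.52,  31.53,   0.98]), 'toolY yaw', np.float64(-73.6), 'turn z', np.float64(16.419098560002595), 'tilt', np.float64(0.09), 'q7', np.float64(-1.83))
```

View pics/w8.png

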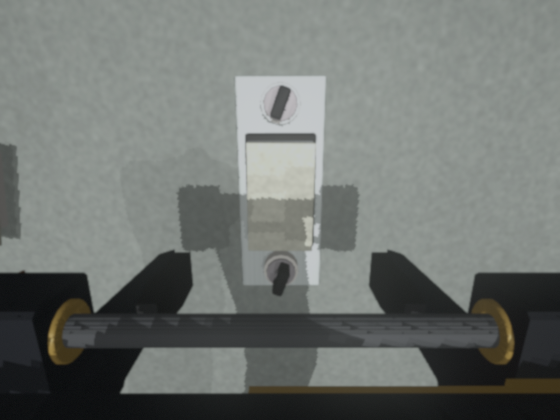

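The sheet lies squarely on the block at rows 140–250, columns 246–316, and both washers lie on their bosses.

carry_out(
  rows=[
    [[-2.8,4,0],[0,0,3],0],
    [[-5.6,8,0],[0,0,6],0],
    [[-8.4,12,0],[0,0,9],0],
    [[-11.2,16,0],[0,0,12],0],
    [[-14,20,0],[0,0,15],0],
    [[-17,24,0],[0,0,16.4],0],
    [[-20,28,1],[0,0,16.4],0],
    [[-22.5,31.5,1],[0,0,16.4],0],
    [[-22.5,31.5,1],[0,0,16.4],0],
    [[-22.5,31.5,1],[0,0,16.4],0],
    [[-22.5,31.5,1],[0,0,16.4],0],
  ],
)

```text
clock: 30.8
tool_pos: [0.4302, -0.3563, 0.1683]
eef_rot: [1.0, 0.002, -0.001, -0.001]
contact_force: [-0.4, 0.1, 0.6]
opening: 1.0
finger_force: 0.0
```

```bash
python3 - <<'E'
from h import *
s=r.get_state();print(s['tool_pos'],s['q'].round(2))
d=r.snapshot("wrist");
for o in wells(d):
    print(o); c=o[3]/1000; print(rel((c[0],c[1],.0065),o[1][2]/1-90))
p=(p2w(dict(np.load("pics/w8.npz")),[(246,140),(316,140),(313,249),(249,250)],.044)*1000)[:,:2]; print(p.round(1),p.mean(0))
E
```

```text
[ 0.43024096 -0.35626336  0.16828477] [ 0.87  0.73 -0.44  1.83  0.46  0.69 -1.4 ]
(array([ 442726.2, -358271.6]), (77806.1, 40818.1, -0.1), 24, array([ 442.9, -358.2]), np.float64(8.7))
(array([ 1.24,  0.25, 16.21]), 'toolY yaw', np.float64(-89.8), 'turn z', np.float64(0.327689129439392), 'tilt', np.float64(0.11), 'q7', np.float64(-1.4))
[[598.   50. ]
 [614.9  -7.2]
 [518.8 -35.8]
 [500.8  21.6]] [558.13699408   7.12449735]
```

carry_out(
  rows=[
    [[1.25,0,4],[0,0,0.3],0],
    [[1.25,0,8],[0,0,0.3],0],
    [[1.25,0,12],[0,0,0.3],0],
    [[1.25,0,15],[0,0,0.3],0],
    [[1.25,0,16.2],[0,0,0.3],0],
    [[1.25,0,16.2],[0,0,0.3],0],
    [[1.25,0,16.2],[0,0,0.3],0.3],
  ],
)

```text
clock: 31.55
tool_pos: [0.4436, -0.3579, 0.0083]
eef_rot: [1.0, -0.002, 0.001, 0.0]
contact_force: [0.1, -0.4, 0.3]
opening: 0.933
finger_force: 0.0
```

```bash
python3 - <<'E'
from h import *
s=r.get_state();print(s['tool_pos'],s['q'].round(2),s['contact_force'],rel((.4429,-.3582,.005),-90.1))
E
```

```text
[ 0.44359745 -0.3578895   0.00831953] [ 0.75  0.98 -0.26  1.86  0.61  0.38 -1.55] [ 0.14091041 -0.38803855  0.33416475] (array([-0.07,  0.03,  0.33]), 'toolY yaw', np.float64(-90.2), 'turn z', np.float64(-0.09122886516692574), 'tilt', np.float64(0.09), 'q7', np.float64(-1.55))
```

carry_out(
  rows=[
    [[-0.05,0,0.2],[0,0,0],1],
    [[-0.05,0,0.2],[0,0,0],1],
    [[-0.05,0,0.2],[0,0,0],1],
    [[-0.05,0,0.2],[0,0,0],1],
    [[-0.05,0,0.2],[0,0,0],1],
    [[-0.05,0,0.2],[0,0,0],1],
  ],
  newtons=35,
)

```text
clock: 32.15
tool_pos: [0.4424, -0.3587, 0.0063]
eef_rot: [1.0, -0.002, 0.001, 0.001]
contact_force: [-0.1, -0.1, 6.4]
opening: 0.677
finger_force: 35.0
```

```bash
python3 - <<'E'
from h import *
s=r.get_state();print(s['tool_pos'],s['contact_force'],s['opening'],rel((.558,.0074,.14),-73.4))
E
```

```text
[ 0.44238061 -0.35867599  0.00626999] [-0.10224674 -0.09307289  6.43906731] 0.677283316954999 (array([ 11.4 , -36.65, -13.4 ]), 'toolY yaw', np.float64(-90.3), 'turn z', np.float64(-16.870710942976444), 'tilt', np.float64(0.09), 'q7', np.float64(-1.55))
```

carry_out(
  rows=[
    [[0,0,-2],[0,0,0],1],
    [[0,0,-5],[0,0,0],1],
    [[0,0,-9],[0,0,0],1],
    [[1.3,-4,-13.4],[0,0,-3],1],
    [[2.6,-8,-13.4],[0,0,-6],1],
    [[4,-12.5,-13.4],[0,0,-9],1],
    [[5.3,-17,-13.4],[0,0,-12],1],
    [[6.6,-21.5,-13.4],[0,0,-15],1],
    [[8,-26,-13.4],[0,0,-16.9],1],
    [[9.5,-30.5,-13.4],[0,0,-16.9],1],
    [[11,-34.5,-13.4],[0,0,-16.9],1],
    [[11.4,-36.7,-13.4],[0,0,-16.9],1],
  ],
)

```text
clock: 33.35
tool_pos: [0.5592, 0.0136, 0.1397]
eef_rot: [0.989, 0.147, 0.002, -0.002]
contact_force: [-0.2, -0.3, -2.1]
opening: 0.677
finger_force: 35.0
```

carry_out(
  rows=[
    [[0,0,0],[0,0,0],1],
    [[0,0,0],[0,0,0],1],
    [[0,0,2],[0,0,0],1],
    [[0,0,4],[0,0,0],1],
    [[0,0,6],[0,0,0],1],
    [[0,0,7],[0,0,0],1],
    [[0,0,7.8],[0,0,0],1],
    [[0,0,7.8],[0,0,0],1],
    [[0,0,7.8],[0,0,0],1],
  ],
)

```text
clock: 34.25
tool_pos: [0.5579, 0.0079, 0.0618]
eef_rot: [0.99, 0.144, 0.0, 0.0]
contact_force: [0.0, 0.1, -0.3]
opening: 0.677
finger_force: 35.0
```

```bash
python3 - <<'E'
from h import *
s=r.get_state();print(s['tool_pos'],s['contact_force'],s['opening'],rel((.5576,.0074,.0503),-73.4))
d=r.snapshot("wrist");np.savez("pics/w9.npz",**d)
t=np.radians(16.6)
for o in wells(d,s['tool_pos'][2]-.0063+.018):
    q=o[3]-[557.3,7.6]; print(o, 'in carrier', q@[np.cos(t),np.sin(t)],q@[-np.sin(t),np.cos(t)])
cv2.imwrite("pics/w9.png",d["image"][:,:,::-1])
E
```

```text
[0.55794785 0.00790806 0.06175967] [ 0.00431762  0.05719623 -0.26740098] 0.6768903063907764 (array([-0.05,  0.04,  1.15]), 'toolY yaw', np.float64(-73.4), 'turn z', np.float64(0.010342359759633268), 'tilt', np.float64(0.04), 'q7', np.float64(-1.93))
```

carry_out(
  rows=[
    [[-0.05,0,0.5],[0,0,0],1],
    [[-0.05,0,0.8],[0,0,0],1],
    [[-0.05,0,1.0],[0,0,0],1],
    [[-0.05,0,1.1],[0,0,0],1],
    [[-0.05,0,1.2],[0,0,0],1],
    [[-0.05,0,1.2],[0,0,0],1],
  ],
)

```text
clock: 34.9
tool_pos: [0.557, 0.0082, 0.0503]
eef_rot: [0.989, 0.145, 0.0, 0.0]
contact_force: [-2.2, -0.2, 7.5]
opening: 0.679
finger_force: 35.0
```

Contact where expected. Release, rise, and go to the pile.

carry_out(
  rows=[
    [[0,0,-0.05],[0,0,0],0],
    [[0,0,-0.05],[0,0,0],0],
    [[0,0,-0.05],[0,0,0],0],
    [[0,0,-0.05],[0,0,0],0],
    [[0,0,-5],[0,0,0],0],
    [[0,0,-10],[0,0,0],0],
    [[0,0,-14],[0,0,0],0],
    [[0,0,-14],[0,0,0],0],
    [[0,0,-14],[0,0,0],0],
  ],
)

```text
clock: 35.8
tool_pos: [0.5574, 0.0079, 0.1899]
eef_rot: [0.989, 0.145, 0.001, 0.0]
contact_force: [-0.4, 0.6, 0.4]
opening: 0.998
finger_force: 0.0
```

```bash
python3 - <<'E'
from h import *
s=r.get_state();print(s['tool_pos'],s['q'].round(2),s['contact_force'],rel((.4738,.2935,.17),-82.8))
d=r.snapshot("wrist");np.savez("pics/w10.npz",**d)
t=np.radians(16.6)
for o in wells(d,.062):
    q=o[3]-[557.3,7.6]; print(o, 'in carrier', q@[np.cos(t),np.sin(t)],q@[-np.sin(t),np.cos(t)])
E
```

```text
[0.55744059 0.00792781 0.18986355] [ 0.18  0.7  -0.47  1.82  0.45  0.74 -1.81] [-0.44924753  0.63981113  0.40785672] (array([  0.15, -29.76,   1.97]), 'toolY yaw', np.float64(-73.4), 'turn z', np.float64(9.422837069131504), 'tilt', np.float64(0.09), 'q7', np.float64(-1.81))
(array([557151.9,   7519.1]), (77834.4, 75191.6, 16.8), 27, array([556.7,   6.6]), np.float64(8.2)) in carrier -0.8606819120839664 -0.7869095540221751
```

carry_out(
  rows=[
    [[0,-5,0],[0,0,2],0],
    [[0,-10,0],[0,0,4],0],
    [[0,-15,0],[0,0,6],0],
    [[0,-20,0],[0,0,8],0],
    [[0,-25,1],[0,0,9.4],0],
    [[0.2,-29.8,2],[0,0,9.4],0],
    [[0.2,-29.8,2],[0,0,9.4],0],
    [[0.2,-29.8,2],[0,0,9.4],0],
    [[0.2,-29.8,5],[0,0,9.4],0],
    [[0.2,-29.8,5],[0,0,9.4],0],
    [[0.2,-29.8,5],[0,0,9.4],0],
  ],
)

```text
clock: 36.95
tool_pos: [0.4739, 0.292, 0.1387]
eef_rot: [0.998, 0.062, -0.001, 0.001]
contact_force: [0.3, 0.4, 0.6]
opening: 0.999
finger_force: 0.0
```

```bash
python3 - <<'E'
from h import *
s=r.get_state();print(s['tool_pos'],s['q'].round(2),s['contact_force'],rel((.4738,.2935,.034),-82.8))
d=r.snapshot("wrist");np.savez("pics/w11.npz",**d); p=w2p(d,[[.4738,.2935,.037]])[0].astype(int);print(p)
y0,x0=max(p[1]-90,0),p[0]-100; print(x0,y0)
cv2.imwrite("pics/w11.png",cv2.resize(d["image"][y0:y0+150,x0:x0+200],None,fx=4,fy=4,interpolation=2)[:,:,::-1])
E
```

```text
[0.47385258 0.29195903 0.13867811] [-0.44  0.76 -0.33  1.86  0.41  0.6  -2.47] [0.30512685 0.44693718 0.60128654] (array([ 0.03, -0.18, 10.47]), 'toolY yaw', np.float64(-82.9), 'turn z', np.float64(-0.0923810804883658), 'tilt', np.float64(0.18), 'q7', np.float64(-2.47))
[278 208]
178 118
```

View pics/w11.png

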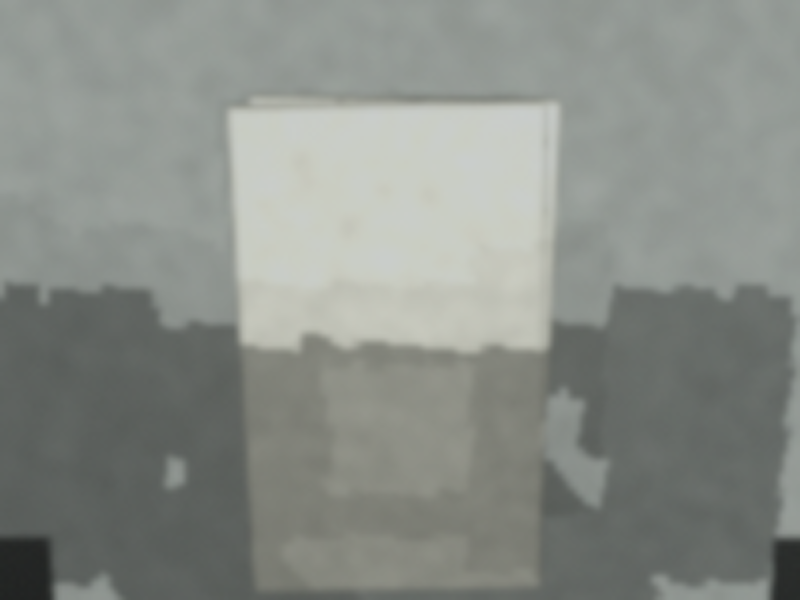

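Crop shows the second sheet with corners near (230,107), (545,103), (541,585) and (257,588). It lies about 3 mm left of the sheet beneath it, whose right edge is at column 558.

```bash
python3 - <<'E'
from h import *
d=dict(np.load("pics/w11.npz"))
c=np.array([(230,107),(545,103),(541,585),(257,588)])/4-.375+[178,118]
p=(p2w(d,c,.037)*1000)[:,:2]; print(p.round(1),p.mean(0).round(1))
e=lambda i,j:p[j]-p[i]
for i,j in((3,0),(2,1),(1,0),(2,3)): v=e(i,j); print(np.linalg.norm(v).round(1),np.degrees(np.arctan2(v[1],v[0])).round(1))
m=p.mean(0)/1000; print(rel((m[0],m[1],.0333),-83))
E
```

```text
[[519.7 331.6]
 [527.8 273. ]
 [429.5 258.7]
 [421.6 317.6]] [474.7 295.2]
99.1 8.1
99.3 8.3
59.1 97.8
59.5 97.7
(array([ 0.07, -0.25, 10.61]), 'toolY yaw', np.float64(-82.9), 'turn z', np.float64(0.122080326636123), 'tilt', np.float64(0.06), 'q7', np.float64(-2.47))
```

carry_out(
  rows=[
    [[0.1,-0.15,4],[0,0,-0.9],0],
    [[0.1,-0.15,8],[0,0,-0.9],0],
    [[0.1,-0.15,9.5],[0,0,-0.9],0],
    [[0.1,-0.15,10.2],[0,0,-0.9],0],
    [[0.1,-0.15,10.2],[0,0,-0.9],0],
    [[0.1,-0.15,10.2],[0,0,-0.9],0],
  ],
)

```text
clock: 37.6
tool_pos: [0.4755, 0.2963, 0.0385]
eef_rot: [0.997, 0.071, 0.001, -0.001]
contact_force: [0.7, 0.9, -0.6]
opening: 0.998
finger_force: 0.0
```

```bash
python3 - <<'E'
from h import *
s=r.get_state();print(s['tool_pos'],s['q'].round(2),s['contact_force'],rel((.4747,.2952,.0333),-82))
E
```

```text
[0.47547662 0.29625666 0.03854753] [-0.51  0.92 -0.22  1.89  0.49  0.38 -2.54] [ 0.72259989  0.94140312 -0.6427094 ] (array([-0.09,  0.09,  0.52]), 'toolY yaw', np.float64(-81.9), 'turn z', np.float64(0.11274052588245809), 'tilt', np.float64(0.13), 'q7', np.float64(-2.54))
```

carry_out(
  rows=[
    [[-0.1,0.1,0.3],[0,0,0],0],
    [[-0.1,0.1,0.5],[0,0,0],0.2],
    [[-0.1,0.1,0.5],[0,0,0],0.2],
    [[-0.1,0.1,0.5],[0,0,0],1],
    [[-0.1,0.1,0.5],[0,0,0],1],
    [[-0.1,0.1,0.5],[0,0,0],1],
    [[-0.1,0.1,0.5],[0,0,0],1],
    [[-0.1,0.1,0.5],[0,0,0],1],
    [[-0.1,0.1,0.5],[0,0,0],1],
  ],
  newtons=20,
)

```text
clock: 38.5
tool_pos: [0.4737, 0.2948, 0.0324]
eef_rot: [0.997, 0.071, 0.0, -0.0]
contact_force: [0.3, 0.4, 2.6]
opening: 0.674
finger_force: 20.0
```

carry_out(
  rows=[
    [[0,0,-0.3],[0,0,0],1],
    [[0,0,-1.5],[0,0,0],1],
    [[0,0,-4],[0,0,0],1],
    [[0,0,-8],[0,0,0],1],
    [[0,0,-11.5],[0,0,0],1],
    [[0,0,-11.5],[0,0,0],1],
    [[0,0,-11.5],[0,0,0],1],
  ],
)

```text
clock: 39.2
tool_pos: [0.474, 0.2947, 0.1484]
eef_rot: [0.997, 0.071, 0.001, -0.0]
contact_force: [0.2, 0.5, -1.0]
opening: 0.675
finger_force: 20.0
```

```bash
python3 - <<'E'
from h import *
s=r.get_state();print(s['tool_pos'],s['opening'],s['contact_force'],rel((.5573,.0076,.145),-73.4))
d=r.snapshot("wrist");e=r.snapshot("side")
c=e["image"][238:388,215:415]; c=cv2.resize(c,(400,300)); cv2.imwrite("pics/v12.png",np.hstack([cv2.resize(d["image"],(400,300)),c])[:,:,::-1])
E
```

```text
[0.47403516 0.29469095 0.14840427] 0.6753690140752454 [ 0.16928735  0.49160934 -1.04104235] (array([ 4.19, 29.6 ,  0.33]), 'toolY yaw', np.float64(-81.9), 'turn z', np.float64(-8.476495310997521), 'tilt', np.float64(0.11), 'q7', np.float64(-2.46))
```

View pics/v12.png

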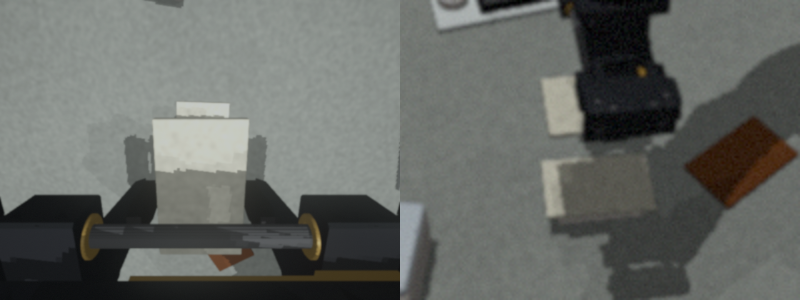

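A single sheet is held, with one spare left on the stand at (600,187).

carry_out(
  rows=[
    [[0.6,4.2,0],[0,0,-2],1],
    [[1.2,9,0],[0,0,-4],1],
    [[2,14,0],[0,0,-6],1],
    [[2.7,19,0],[0,0,-8.4],1],
    [[3.4,24,0],[0,0,-8.4],1],
    [[4.1,28,0],[0,0,-8.4],1],
    [[4.1,29.5,1],[0,0,-8.4],1],
    [[4.1,29.5,3],[0,0,-8.4],1],
    [[4.1,29.5,5.5],[0,0,-8.4],1],
    [[4.1,29.5,7],[0,0,-8.4],1],
    [[4.1,29.5,7.4],[0,0,-8.4],1],
    [[4.1,29.5,7.4],[0,0,-8.4],1],
  ],
)

```text
clock: 40.5
tool_pos: [0.5549, 0.0093, 0.0721]
eef_rot: [0.989, 0.145, -0.001, -0.0]
contact_force: [0.5, -0.6, 0.5]
opening: 0.679
finger_force: 20.0
```

```bash
python3 - <<'E'
from h import *
s=r.get_state();print(s['tool_pos'],s['opening'],s['contact_force'],rel((.5567,.0076,.0634),-73.4))
E
```

```text
[0.55490893 0.00934528 0.07209927] 0.6789188732197107 [ 0.45719367 -0.57695197  0.49696425] (array([0.12, 0.22, 0.87]), 'toolY yaw', np.float64(-73.4), 'turn z', np.float64(0.027959645327356952), 'tilt', np.float64(0.16), 'q7', np.float64(-1.95))
```

carry_out(
  rows=[
    [[0.1,0.15,0],[0,0,0],1],
    [[0.1,0.15,0],[0,0,0],1],
    [[0.1,0.15,0.3],[0,0,0],1],
    [[0.1,0.15,0.5],[0,0,0],1],
    [[0.1,0.15,0.5],[0,0,0],1],
  ],
)

```text
clock: 41.0
tool_pos: [0.5573, 0.0072, 0.0682]
eef_rot: [0.99, 0.144, -0.0, 0.0]
contact_force: [-0.9, 0.2, 0.5]
opening: 0.676
finger_force: 20.0
```

```bash
python3 - <<'E'
from h import *
s=r.get_state();print(s['tool_pos'],s['opening'],s['contact_force'],rel((.5567,.0076,.0634),-73.4))
E
```

```text
[0.55727499 0.00722132 0.06819859] 0.6758973589460346 [-0.91301741  0.17681372  0.47895656] (array([-0.04, -0.05,  0.48]), 'toolY yaw', np.float64(-73.5), 'turn z', np.float64(-0.0589374349254399), 'tilt', np.float64(0.02), 'q7', np.float64(-1.95))
```

carry_out(
  rows=[
    [[0,-0.05,0.3],[0,0,0],1],
    [[0,-0.05,0.4],[0,0,0],1],
    [[0,-0.05,0.45],[0,0,0],1],
    [[0,-0.05,0.5],[0,0,0],1],
    [[0,-0.05,0.5],[0,0,0],1],
  ],
)

```text
clock: 41.5
tool_pos: [0.5572, 0.0078, 0.0634]
eef_rot: [0.99, 0.144, 0.0, 0.0]
contact_force: [-0.5, -0.7, 1.3]
opening: 0.672
finger_force: 20.0
```

carry_out(
  rows=[
    [[0,-0.05,0.05],[0,0,0],0],
    [[0,-0.05,0.05],[0,0,0],0],
    [[0,-0.05,0.05],[0,0,0],0],
    [[0,0,0],[0,0,0],0],
    [[0,0,-5],[0,0,0],0],
    [[0,0,-10],[0,0,0],0],
    [[0,0,-13],[0,0,0],0],
    [[0,0,-13],[0,0,0],0],
  ],
)

```text
clock: 42.3
tool_pos: [0.5601, 0.0084, 0.1976]
eef_rot: [0.99, 0.144, 0.004, 0.0]
contact_force: [0.1, 0.0, -0.5]
opening: 1.0
finger_force: 0.0
```

```bash
python3 - <<'E'
from h import *
s=r.get_state();print(s['tool_pos'],s['q'].round(2),rel((.562,-.363,.17),-103))
d=r.snapshot("wrist");np.savez("pics/w13.npz",**d)
t=r.snapshot("top");
for o in wells(t): print(o)
E
```

```text
[0.56011854 0.00840464 0.197618  ] [ 0.2   0.69 -0.5   1.81  0.47  0.76 -1.83] (array([-10.4 ,  35.66,   2.72]), 'toolY yaw', np.float64(-73.5), 'turn z', np.float64(29.511599883464726), 'tilt', np.float64(0.51), 'q7', np.float64(-1.83))
(array([ 577554.2, -363540.1]), (78001.9, 40737.4, -12.9), 24, array([ 577.5, -363.5]), np.float64(8.6))
```

carry_out(
  rows=[
    [[-1.3,4.5,0],[0,0,4],0],
    [[-2.6,9,0],[0,0,8],0],
    [[-4,13.5,0],[0,0,12],0],
    [[-5.3,18,0],[0,0,16],0],
    [[-6.6,22.5,0],[0,0,20],0],
    [[-8,27,1],[0,0,24],0],
    [[-9.2,31.5,2],[0,0,28],0],
    [[-10.4,35.5,2.7],[0,0,29.5],0],
    [[-10.4,35.5,2.7],[0,0,29.5],0],
    [[-10.4,35.5,2.7],[0,0,29.5],0],
    [[-10.4,35.5,2.7],[0,0,29.5],0],
  ],
)

```text
clock: 43.5
tool_pos: [0.5587, -0.3596, 0.1652]
eef_rot: [0.994, -0.111, -0.001, -0.001]
contact_force: [-0.7, 1.3, 0.4]
opening: 1.001
finger_force: 0.0
```

```bash
python3 - <<'E'
from h import *
s=r.get_state();print(s['tool_pos'],s['q'].round(2))
d=r.snapshot("wrist");
for o in wells(d):
    print(o); c=o[3]/1000; print(rel((c[0],c[1],.0065),o[1][2]-90))
E
```

```text
[ 0.55874054 -0.35963302  0.16519447] [ 0.71  0.85 -0.4   1.49  0.38  0.88 -1.61]
(array([ 573298.4, -365047. ]), (77892.7, 40863.1, -12.8), 24, array([ 573.4, -365. ]), np.float64(8.8))
(array([ 1.54,  0.26, 15.92]), 'toolY yaw', np.float64(-102.8), 'turn z', np.float64(0.0429476134256106), 'tilt', np.float64(0.13), 'q7', np.float64(-1.61))
```

Matches prediction (573,−365).

carry_out(
  rows=[
    [[1.5,0.1,4],[0,0,0],0],
    [[1.5,0.1,8],[0,0,0],0],
    [[1.5,0.1,12],[0,0,0],0],
    [[1.5,0.1,15],[0,0,0],0],
    [[1.5,0.1,15.5],[0,0,0],0],
    [[1.5,0.1,15.5],[0,0,0],0],
    [[1.5,0.1,15.5],[0,0,0],0.2],
  ],
)

```text
clock: 44.25
tool_pos: [0.5748, -0.3663, 0.0133]
eef_rot: [0.994, -0.112, 0.002, 0.0]
contact_force: [-0.2, -0.7, 1.1]
opening: 0.934
finger_force: 0.0
```

```bash
python3 - <<'E'
from h import *
s=r.get_state();print(s['tool_pos'],s['contact_force'],rel((.5734,-.365,.0063),-102.8))
E
```

```text
[ 0.5747685  -0.36631099  0.01334763] [-0.17294129 -0.66143979  1.10555212] (array([-0.16, -0.1 ,  0.7 ]), 'toolY yaw', np.float64(-102.9), 'turn z', np.float64(-0.10444150570702959), 'tilt', np.float64(0.19), 'q7', np.float64(-1.68))
```

carry_out(
  rows=[
    [[-0.15,-0.1,0.4],[0,0,0],0.2],
    [[-0.15,-0.1,0.65],[0,0,0],0.2],
    [[-0.15,-0.1,0.65],[0,0,0],0.2],
    [[-0.15,-0.1,0.65],[0,0,0],1],
    [[-0.15,-0.1,0.65],[0,0,0],1],
    [[-0.15,-0.1,0.65],[0,0,0],1],
    [[-0.15,-0.1,0.65],[0,0,0],1],
    [[-0.15,-0.1,0.65],[0,0,0],1],
  ],
  newtons=35,
)

```text
clock: 45.05
tool_pos: [0.572, -0.3652, 0.0051]
eef_rot: [0.994, -0.113, 0.0, 0.0]
contact_force: [-1.1, -0.3, 2.9]
opening: 0.676
finger_force: 35.0
```

```bash
python3 - <<'E'
from h import *
s=r.get_state();print(s['tool_pos'],s['contact_force'],s['opening'],rel((.5573,.0076,.16),-73.4))
E
```

```text
[ 0.57199786 -0.36523142  0.00511967] [-1.08338383 -0.32273471  2.88500588] 0.6759857171957107 (array([ -9.79, -36.  , -15.5 ]), 'toolY yaw', np.float64(-103.0), 'turn z', np.float64(-29.56198957699067), 'tilt', np.float64(0.03), 'q7', np.float64(-1.68))
```

carry_out(
  rows=[
    [[0,0,-3],[0,0,0],1],
    [[0,0,-7],[0,0,0],1],
    [[0,0,-11],[0,0,0],1],
    [[-1,-4,-15.5],[0,0,-4],1],
    [[-2.2,-8,-15.5],[0,0,-8],1],
    [[-3.4,-12.5,-15.5],[0,0,-12],1],
    [[-4.6,-17,-15.5],[0,0,-16],1],
    [[-5.8,-21.5,-15.5],[0,0,-20],1],
    [[-7,-26,-15.5],[0,0,-24],1],
    [[-8.2,-30.5,-15.5],[0,0,-28],1],
    [[-9.4,-34,-15.5],[0,0,-29.5],1],
    [[-9.9,-36,-15.5],[0,0,-29.5],1],
  ],
)

```text
clock: 46.25
tool_pos: [0.5552, 0.0125, 0.1598]
eef_rot: [0.989, 0.147, -0.0, -0.001]
contact_force: [0.0, -0.3, -1.3]
opening: 0.676
finger_force: 35.0
```

carry_out(
  rows=[
    [[0,0,0],[0,0,0],1],
    [[0,0,0],[0,0,0],1],
    [[0,0,2],[0,0,0],1],
    [[0,0,4],[0,0,0],1],
    [[0,0,6],[0,0,0],1],
    [[0,0,7],[0,0,0],1],
    [[0,0,7.5],[0,0,0],1],
    [[0,0,7.5],[0,0,0],1],
    [[0,0,7.5],[0,0,0],1],
  ],
)

```text
clock: 47.15
tool_pos: [0.5566, 0.0076, 0.0854]
eef_rot: [0.99, 0.144, 0.001, 0.0]
contact_force: [0.6, -0.5, -0.8]
opening: 0.679
finger_force: 35.0
```

```bash
python3 - <<'E'
from h import *
s=r.get_state();print(s['tool_pos'],s['contact_force'],s['opening'],rel((.556,.0072,.0731),-73.4))
E
```

```text
[0.55663049 0.00759305 0.0854008 ] [ 0.63589795 -0.5016879  -0.84381678] 0.6794221542745064 (array([-0.07,  0.02,  1.23]), 'toolY yaw', np.float64(-73.5), 'turn z', np.float64(-0.08891637094041016), 'tilt', np.float64(0.07), 'q7', np.float64(-1.94))
```

carry_out(
  rows=[
    [[-0.05,0,0.5],[0,0,0],1],
    [[-0.05,0,0.9],[0,0,0],1],
    [[-0.05,0,1.1],[0,0,0],1],
    [[-0.05,0,1.2],[0,0,0],1],
    [[-0.05,0,1.25],[0,0,0],1],
    [[-0.05,0,1.25],[0,0,0],1],
  ],
)

```text
clock: 47.75
tool_pos: [0.5554, 0.0077, 0.073]
eef_rot: [0.99, 0.144, -0.0, 0.0]
contact_force: [-2.9, -0.4, 5.3]
opening: 0.68
finger_force: 35.0
```

carry_out(
  rows=[
    [[0,0,-0.05],[0,0,0],0],
    [[0,0,-0.05],[0,0,0],0],
    [[0,0,-0.05],[0,0,0],0],
    [[0,0,-0.05],[0,0,0],0],
    [[0,0,-5],[0,0,0],0],
    [[0,0,-10],[0,0,0],0],
    [[-3,0,-15],[0,0,0],0],
    [[-6,0,-18],[0,0,0],0],
    [[-8,0,-18],[0,0,0],0],
    [[-8,0,-18],[0,0,0],0],
    [[-8,0,-18],[0,0,0],0],
  ],
)

```text
clock: 48.85
tool_pos: [0.4793, -0.0151, 0.2523]
eef_rot: [0.99, 0.144, 0.0, 0.0]
contact_force: [1.0, 0.5, -0.7]
opening: 0.998
finger_force: 0.0
```

```bash
python3 - <<'E'
from h import *
s=r.get_state();print(s['tool_pos'],s['contact_force'])
d=r.snapshot("wrist");e=r.snapshot("side")
t=np.radians(16.6)
for o in wells(d,.086):
    q=o[3]-[557.3,7.6]; print(o, 'in carrier', q@[np.cos(t),np.sin(t)],q@[-np.sin(t),np.cos(t)])
c=e["image"][150:300,190:390]
cv2.imwrite("pics/v14.png",np.hstack([cv2.resize(d["image"],(400,300)),cv2.resize(c,(400,300))])[:,:,::-1])
E
```

```text
[ 0.47927919 -0.01511277  0.25229572] [ 0.9711621   0.49376917 -0.70512221]
(array([556824.1,   8199. ]), (77864.0, 40859.5, 16.7), 24, array([556.8,   8.2]), np.float64(9.5)) in carrier -0.30774826678958256 0.7178377283815663
```

View pics/v14.png

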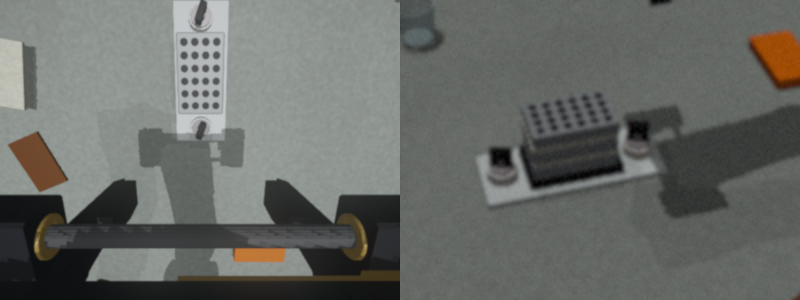

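The stack is square on the deck, within 1 mm, with two separators, and both washers are down on their bosses.

```bash
python3 -c "
from plant import r
print(r.finish_job())"
```

```text
the job is handed in; nothing more can be done
None
```

I drove both wing screws to their end stops with the washers on their bosses, then stacked the three grey blocks found on the deck with one white sheet between each and one spare left on its stand, and handed the job in (no verdict returned).

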